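# Load the drive dock for the session backup

### The job

Get the drive dock ready for tonight's backup: put every carrier that has a drive in it flat into a bay of its own, and shut the lid on it until the catch snaps, so that it is pressed fully home. The carriers look alike and some are empty shells, which you can only tell by their weight; lay those flat in the wooden tray. Shut the lids of bays left vacant too, against dust, and do not disturb the other things on the desk.

Things in the scene. Friction and masses are not known exactly. Their poses are not given: they have to be found in the camera images.
- dock: fixed black and grey three-bay drive dock, 196 x 252 mm; origin on the desk under the centre of the middle bay, +x to its hinges (away from the robot), +y to its left bay; bays 80 mm apart along y. Each bay has a lid hinged at the back, 46 mm wide, reaching 152 mm from its hinge axis, outer face 7 mm off the axis, with a rubber foot underneath.
- bay_1 (a point): left bay: where the centre of a carrier's underside lies when fully home, 16.5 mm above the desk; axes as the dock's. The pocket is 96 x 54 mm (2 mm play all round a carrier), flared lips up to 42 mm above the desk, long sides open for 60 mm in the middle for the fingers. Its sprung contact plate holds a carrier 7.5 mm above home until the lid presses it down.
- lid_1 (a joint): hinge of the left lid, rad: 0 = shut and caught (-0.02 to 0.02), about 0.14 = resting on a carrier not yet home, 1.57 = upright, 2.0 = leaning back on its stop; stays where left (0.07 N m friction). A spring catch at the front snaps over when the tab is pushed right down with about 8 N (6 N if vacant); let go earlier and the contact spring lifts lid and carrier.
- foot_1: rubber foot under the middle of the left lid, 30 x 30 mm, self-levelling (0.12 rad), which presses on the carrier; origin at its pivot, 13.5 mm above its pressing face. On a carrier at home the contact spring lifts with about 9.4 N, so the foot bears that less the carrier's weight.
- lid_1_tab (a point): middle of the black press tab at the left lid's free end, on its outer face (on top, 59 mm above the desk, when shut), 138 mm from the hinge axis. The hinge axis runs along the dock's y, 58 mm behind (+x) the bay's centre and 52 mm above the desk.
- bay_2 (a point): middle bay: where the centre of a carrier's underside lies when fully home, 16.5 mm above the desk; axes as the dock's. The pocket is 96 x 54 mm (2 mm play all round a carrier), flared lips up to 42 mm above the desk, long sides open for 60 mm in the middle for the fingers. Its sprung contact plate holds a carrier 7.5 mm above home until the lid presses it down.
- lid_2 (a joint): hinge of the middle lid, rad: 0 = shut and caught (-0.02 to 0.02), about 0.14 = resting on a carrier not yet home, 1.57 = upright, 2.0 = leaning back on its stop; stays where left (0.07 N m friction). A spring catch at the front snaps over when the tab is pushed right down with about 8 N (6 N if vacant); let go earlier and the contact spring lifts lid and carrier.
- foot_2: rubber foot under the middle of the middle lid, 30 x 30 mm, self-levelling (0.12 rad), which presses on the carrier; origin at its pivot, 13.5 mm above its pressing face. On a carrier at home the contact spring lifts with about 9.4 N, so the foot bears that less the carrier's weight.
- lid_2_tab (a point): middle of the black press tab at the middle lid's free end, on its outer face (on top, 59 mm above the desk, when shut), 138 mm from the hinge axis. The hinge axis runs along the dock's y, 58 mm behind (+x) the bay's centre and 52 mm above the desk.
- bay_3 (a point): right bay: where the centre of a carrier's underside lies when fully home, 16.5 mm above the desk; axes as the dock's. The pocket is 96 x 54 mm (2 mm play all round a carrier), flared lips up to 42 mm above the desk, long sides open for 60 mm in the middle for the fingers. Its sprung contact plate holds a carrier 7.5 mm above home until the lid presses it down.
- lid_3 (a joint): hinge of the right lid, rad: 0 = shut and caught (-0.02 to 0.02), about 0.14 = resting on a carrier not yet home, 1.57 = upright, 2.0 = leaning back on its stop; stays where left (0.07 N m friction). A spring catch at the front snaps over when the tab is pushed right down with about 8 N (6 N if vacant); let go earlier and the contact spring lifts lid and carrier.
- foot_3: rubber foot under the middle of the right lid, 30 x 30 mm, self-levelling (0.12 rad), which presses on the carrier; origin at its pivot, 13.5 mm above its pressing face. On a carrier at home the contact spring lifts with about 9.4 N, so the foot bears that less the carrier's weight.
- lid_3_tab (a point): middle of the black press tab at the right lid's free end, on its outer face (on top, 59 mm above the desk, when shut), 138 mm from the hinge axis. The hinge axis runs along the dock's y, 58 mm behind (+x) the bay's centre and 52 mm above the desk.
- tray: fixed shallow wooden tray with a grey lining, 138 x 218 mm outside, 128 x 210 mm inside, floor 4 mm and rim 12 mm above the desk; origin on the desk under its centre, long side along its y.
- carrier_1: drive carrier: flat aluminium case with black ends and grey fins, 92 (x) x 50 (y) x 24 mm (z), origin at the centre of its underside, fits a bay either way round; grasp it across the 50 mm. All carriers look alike; one with a drive in it weighs 360 to 440 g, an empty one 115 to 145 g. No pose at the start: it is not there.
- carrier_2: drive carrier: flat aluminium case with black ends and grey fins, 92 (x) x 50 (y) x 24 mm (z), origin at the centre of its underside, fits a bay either way round; grasp it across the 50 mm. All carriers look alike; one with a drive in it weighs 360 to 440 g, an empty one 115 to 145 g. No pose at the start: it is not there.
- carrier_3: drive carrier: flat aluminium case with black ends and grey fins, 92 (x) x 50 (y) x 24 mm (z), origin at the centre of its underside, fits a bay either way round; grasp it across the 50 mm. All carriers look alike; one with a drive in it weighs 360 to 440 g, an empty one 115 to 145 g. No pose at the start: it is not there.
- carrier_4: drive carrier: flat aluminium case with black ends and grey fins, 92 (x) x 50 (y) x 24 mm (z), origin at the centre of its underside, fits a bay either way round; grasp it across the 50 mm. All carriers look alike; one with a drive in it weighs 360 to 440 g, an empty one 115 to 145 g. No pose at the start: it is not there.
- carrier_5: drive carrier: flat aluminium case with black ends and grey fins, 92 (x) x 50 (y) x 24 mm (z), origin at the centre of its underside, fits a bay either way round; grasp it across the 50 mm. All carriers look alike; one with a drive in it weighs 360 to 440 g, an empty one 115 to 145 g. No pose at the start: it is not there.
- desk_mouse: white computer mouse, 108 x 57 x 36 mm, bystander
- gaffer_tape: black roll of gaffer tape, 55 mm across, 19 mm high, bystander
- stage_mic: hand-held microphone, 173 mm, bystander

How it is judged:
By the outcome, as a careful person would: the job done as asked, in the order asked, and still so for the second after the job is handed in, with the robot touching nothing.
Of carrier_1, carrier_2, carrier_3, carrier_4, carrier_5 only 4 to 5 are there at a start; the rules pass over those that are not, and their reading is None.
At some moment in a run one of carrier_1, carrier_2, carrier_3, carrier_4, carrier_5 may be knocked a few centimetres aside while the robot is not near it.
Once in a run the grip may slacken for a moment while it holds something.
It also fails if it takes over 200 s, if anything falls off the work surface, if the arm or the gripper's body presses on something with over 40 N, if the wrist force passes 120 N, or if a joint passes its speed limit or range.

### The arm

A 6-joint arm with a two-finger parallel gripper is mounted at the origin on a cart in front of the work surface, level with it; the furniture and walls round the work are solid. World frame = base frame: x ahead of the robot, y to its left, z up, the work surface at z = 0. Lengths are in m, angles in rad, forces in N, time in s.
With the tool pointing down it reaches from about 0.25 to 0.775 m from the base axis. Payload 4 kg.
Tool frame: the origin (TCP) lies on the centre line of the jaws, within the pads' length; the fingertips stand 14 mm ahead of it and the grasp point (between the pads) lies 5 mm behind it (robot.tcp_to_tips is the distance from the TCP to the fingertips, in m); z points along the fingers, y is the line along which they close (so a half turn about z gives the same grasp; the last joint's range is limited). The gripper opens to 94 mm and grips with 3 to 60 N. Pads are 16 mm wide; open, the fingers measure 119 mm over their backs; the gripper's body (75 mm by 177 mm) begins 78 mm behind the grasp point.
Start: joints at [1.095, 0.087, 1.371, -0, 1.684, -0.103], TCP at [0.2, 0.512, 0.22] pointing down, gripper open.
Joint ranges: [-3.1, 3.1], [-0.76, 2.03], [0.27, 2.55], [-1.08, 4.22], [0.17, 2.65], [-2.57, 2.57]. Speed limits (rad/s): [2.79, 2.79, 3.14, 3.14, 3.14, 3.14].

### API

Orientations are given as [roll, pitch, yaw] about the fixed x, y, z axes, in that order (R = Rz(yaw) Ry(pitch) Rx(roll)).
In Python, from bench import robot gives the robot as it stands.
- The arm moves only by the tool carry_out, never from a script. Its argument "increments" is a list of rows, each a list of 3 entries, a list of its own where there are three numbers: the closure in counts, from 0 (fully open) to 255 (shut), then the shift along the tool's x, y, z in mm, then the turn about the tool's z in degrees. In form: [[fingers, [dx, dy, dz], twist], ...]. A call has 1 to 8 rows; each row shifts and turns the commanded pose from where the row before left it, along the tool's axes as they then stand; what a row does not reach is not made up. A row lasts 1/10 s, in which the tool goes at most 50 mm and 8.59 degrees, less where a joint would pass 70% of its speed; a pose out of reach is approached as far as the arm can. A call with a gripper value outside its range is refused whole. The fingers move at their own pace and stop on an object; the grip force is fixed at half the most. Time passes only in rows, so rows that do not move let the fingers close. It gives the time, the measured TCP pose, the force, the opening and the grip force at its end, in the units of the state.
- robot.get_obs(): the state, without advancing time (a new reading comes with each control period).
- robot.snapshot(name): name is "scene" or "top" or "wrist"; returns the picture (384x512x3 uint8, blue, green, red); there is no depth.
- robot.get_calibration(name): a dict with "vfov" (degrees; the focal length in pixels is half the picture's height over the tangent of half this angle, whatever the lens; pixels are square), "cx", "cy" (the principal point, pixels), "T" (4x4, takes a point from camera to world coordinates). Camera axes: x right, y down, z forward; pixel columns grow to the right and rows downward; lengths in m; the calibration is good to about 2 mm. A picture is of the moment at which its call begins: read the wrist's pose just before it. get_calibration takes no time and is no camera call; for the wrist camera it gives the pose at the moment of the call.
- robot.close_job(): hands the job in; it is judged then, once.
The state is a dict: "time": time; "joint_positions": joint angles; "qvel": joint speeds; "joint_torque": joint torques, N m; "tool_pos": TCP position; "ee_rot": TCP orientation; "wrist_force": force on the tool from outside, world axes, zero at the start; "wrist_torque": the same for the moment, N m; "width": finger opening in m; "finger_force": force on a finger pad.
Only numpy, scipy, OpenCV 4.12 (cv2) and the standard library are available. Lean on these libraries where they do the work, as an engineer would, in place of code of your own. Each camera call takes 0.05 s, during which the arm holds its last target. There are 200 camera calls.

## Working session

There is one attempt and no reset: what is moved stays moved. The work goes in short steps, Python scripts to look and compute and a tool call to move; the robot and the scene stay as the last step left them, time stands still between calls to the robot, and variables do not carry over. Pictures are saved under pics/ and viewed, at most 14 in all, crops included, and the job is handed in when it is done.

Besides the shell and the picture viewer there is one more tool, called after "Emit:" as name([rows], argument=value, ...), one row to a line, values as JSON. carry_out: Moves the arm, as the interface text tells. Its arguments: {"type":"object","properties":{"increments":{"type":"array","items":{"type":"array"}}},"required":["increments"]}

```bash
mkdir -p pics; ls
python3 - <<'E'
from bench import robot
import cv2,numpy as np
np.set_printoptions(precision=4,suppress=True)
for n in("top","scene"):
    cv2.imwrite(f"pics/{n}0.png",robot.snapshot(n)); print(n,robot.get_calibration(n))
print(robot.get_calibration("wrist"));print(robot.get_obs(), robot.tcp_to_tips)
E
```

```text
pics
top {'vfov': 56.445034299995285, 'cx': 261.3987554002556, 'cy': 187.84421825633686, 'T': array([[-0.3539, -0.9118,  0.2083,  0.2376],
       [-0.9353,  0.3448, -0.0799,  0.2138],
       [ 0.001 , -0.2231, -0.9748,  1.3804],
       [ 0.    ,  0.    ,  0.    ,  1.    ]])}
scene {'vfov': 45.87193516375397, 'cx': 254.3231243965577, 'cy': 188.09668537342637, 'T': array([[ 0.714 , -0.3548,  0.6036, -0.5475],
       [-0.7001, -0.3724,  0.6092, -0.9672],
       [ 0.0087, -0.8576, -0.5143,  0.9902],
       [ 0.    ,  0.    ,  0.    ,  1.    ]])}
{'vfov': 66.7395460982821, 'cx': 253.56905367661778, 'cy': 194.485188351459, 'T': array([[ 0.3638,  0.9034,  0.2269,  0.1351],
       [ 0.9315, -0.3524, -0.0906,  0.5375],
       [-0.0019,  0.2443, -0.9697,  0.3843],
       [ 0.    ,  0.    ,  0.    ,  1.    ]])}
{'time': 0.1, 'joint_positions': array([ 1.0949,  0.0879,  1.372 , -0.    ,  1.6836, -0.1031]), 'qvel': array([-0.0004,  0.0006, -0.0042,  0.0008, -0.0006,  0.    ]), 'joint_torque': array([  0.0026, -34.1249, -30.3304,   0.072 ,   0.0304,  -0.0001]), 'tool_pos': array([0.2001, 0.5118, 0.2185]), 'ee_rot': array([-3.1397, -0.0002,  2.7688]), 'wrist_force': array([0.2861, 0.2658, 0.4678]), 'wrist_torque': array([-0.0134, -0.0666, -0.0271]), 'finger_force': 0.0, 'width': 0.09357286041852644} 0.014
```

View pics/top0.png

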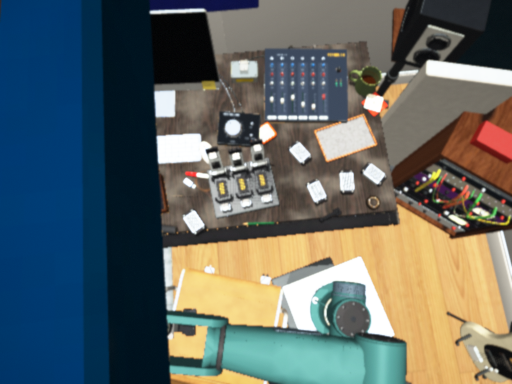

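View pics/scene0.png

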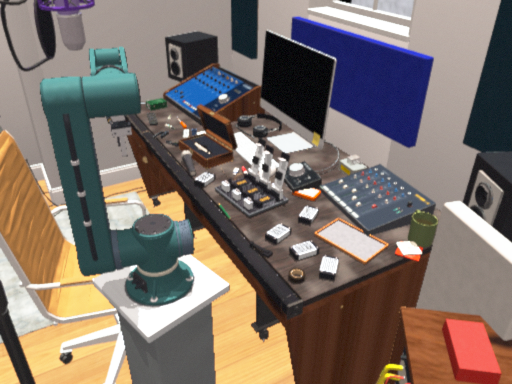

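```bash
cat > h.py <<'E'
from bench import robot
import cv2,numpy as np
np.set_printoptions(precision=4,suppress=True)
def ray(c,uv,z=0.0):
    f=192/np.tan(np.radians(c['vfov']/2)); T=c['T']
    d=T[:3,:3]@np.array([(uv[0]-c['cx'])/f,(uv[1]-c['cy'])/f,1]); o=T[:3,3]
    return o+d*(z-o[2])/d[2]
def proj(c,p):
    f=192/np.tan(np.radians(c['vfov']/2)); T=c['T']
    q=T[:3,:3].T@(np.asarray(p)-T[:3,3]); return np.array([f*q[0]/q[2]+c['cx'],f*q[1]/q[2]+c['cy']])
E
python3 - <<'E'
from h import *
im=cv2.imread("pics/top0.png"); c=robot.get_calibration("top")
for n,uv,z in [("A",(193,222),.024),("B",(300,153),.024),("C",(317,191),.024),("D",(347,182),.024),("E",(374,174),.024),("tray",(346,137),.01),("dock",(243,188),.03)]:
    p=ray(c,uv,z); print(n,p,np.hypot(p[0],p[1]))
cv2.imwrite("pics/top0c.png",cv2.resize(im[110:250,155:395],None,fx=3.3,fy=3.3,interpolation=cv2.INTER_CUBIC))
E
```

```text
A [0.4948 0.3933 0.024 ] 0.6321047872151454
B [ 0.6062 -0.0913  0.024 ] 0.6130180857363887
C [ 0.4394 -0.0948  0.024 ] 0.44949001963225116
D [ 0.4311 -0.2183  0.024 ] 0.4832660949099743
E [ 0.4233 -0.3305  0.024 ] 0.5370516299577531
tray [ 0.6071 -0.295   0.01  ] 0.6749805022298241
dock [0.5508 0.17   0.03  ] 0.576450276227354
```

View pics/top0c.png

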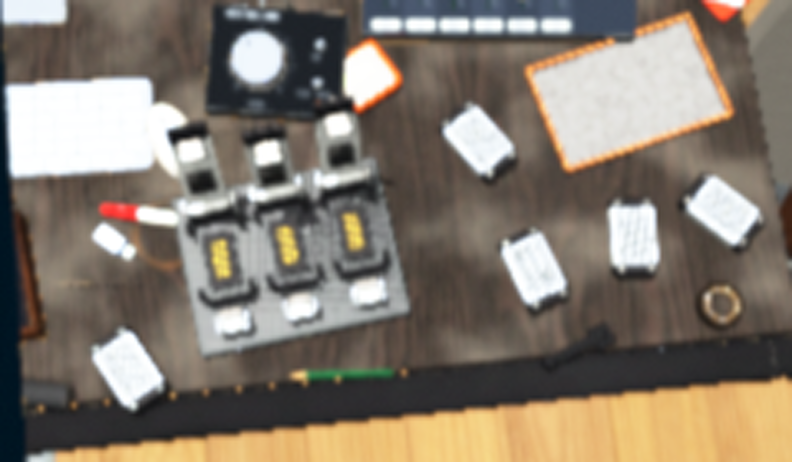

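Five carriers (crop px ~(128,370), (478,142), (534,270), (634,238), (722,210)), all lids open, bays empty; tray upper right, dock left. Moving to a wrist overview.

Emit:
carry_out([
  [0, [0, 0, -45], -7.1],
  [0, [0, 0, -45], -7.1],
  [0, [0, 0, -45], -7.1],
  [0, [-30, -38, 0], 0],
  [0, [-30, -38, 0], 0],
  [0, [-30, -38, 0], 0],
  [0, [-30, -38, 0], 0],
  [0, [0, 0, 0], 0],
])

```text
time: 0.9
tool_pos: [0.3231, 0.3563, 0.3542]
ee_rot: [-3.14, 0.001, 3.132]
wrist_force: [-0.1, 0.6, 0.4]
width: 0.0942
finger_force: 0.0
```

Run:
```python
from h import *
import pickle
c=robot.get_calibration("wrist");im=robot.snapshot("wrist");cv2.imwrite("pics/w1.png",im);pickle.dump(c,open("w1.pkl","wb"))
print(c['T'],robot.get_obs()['tool_pos'])
```

```text
[[ 0.0089  0.9694  0.2453  0.2529]
 [ 1.     -0.0082 -0.0042  0.357 ]
 [-0.0021  0.2454 -0.9694  0.52  ]
 [ 0.      0.      0.      1.    ]] [0.3216 0.3582 0.3542]
```

Emit:
carry_out([
  [0, [-5, -48, 0], 0],
  [0, [-5, -48, 0], 0],
  [0, [-5, -48, 0], 0],
  [0, [-5, -48, 0], 0],
  [0, [-5, -48, 0], 0],
  [0, [-5, -48, 0], 0],
  [0, [-5, -48, 0], 0],
  [0, [-5, -48, 0], 0],
])

```text
time: 1.75
tool_pos: [0.3597, -0.0244, 0.3544]
ee_rot: [3.141, 0.001, -3.14]
wrist_force: [1.2, -0.8, -1.1]
width: 0.0942
finger_force: 0.0
```

Emit:
carry_out([
  [0, [-5, -48, 0], 0],
  [0, [-5, -48, 0], 0],
  [0, [0, 0, 0], 0],
  [0, [0, 0, 0], 0],
])

```text
time: 2.15
tool_pos: [0.3699, -0.1196, 0.3539]
ee_rot: [3.14, -0.001, 3.14]
wrist_force: [-0.5, 1.0, -0.4]
width: 0.094
finger_force: 0.0
```

Run:
```python
from h import *
import pickle
c=robot.get_calibration("wrist");im=robot.snapshot("wrist");cv2.imwrite("pics/w2.png",im);pickle.dump(c,open("w2.pkl","wb"))
print(c['T'],robot.get_obs()['tool_pos'])
```

```text
[[ 0.0015  0.97    0.2431  0.3002]
 [ 1.     -0.0018  0.0012 -0.1201]
 [ 0.0016  0.2431 -0.97    0.5198]
 [ 0.      0.      0.      1.    ]] [ 0.37   -0.1188  0.3543]
```

View pics/w1.png

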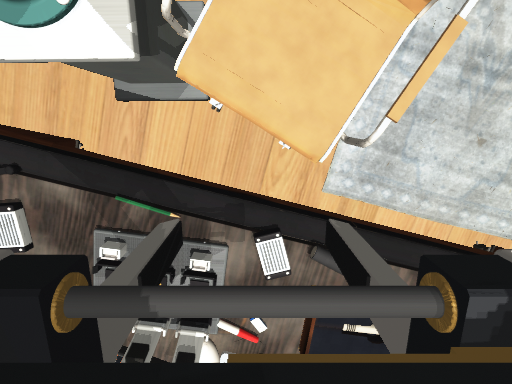

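View pics/w2.png

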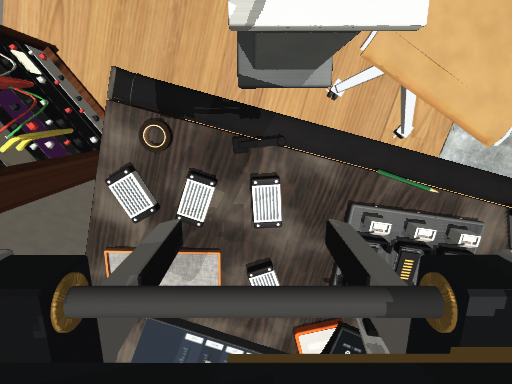

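w1 shows A at (271,254) and part of the dock; w2 shows E (132,193), D (197,197), C (267,201), B (263,275, half hidden), tray edge. The gripper hides rows >230, so I fly further ahead for tray and dock.

Emit:
carry_out([
  [0, [-40, -20, 0], 0],
  [0, [-40, -20, 0], 0],
  [0, [-40, -20, 0], 0],
  [0, [-40, -20, 0], 0],
  [0, [-40, -20, 0], 0],
  [0, [0, 0, 0], 0],
  [0, [0, 0, 0], 0],
])

```text
time: 2.9
tool_pos: [0.5709, -0.2175, 0.3524]
ee_rot: [3.139, -0.003, -3.139]
wrist_force: [-0.3, 0.6, 1.0]
width: 0.0938
finger_force: 0.0
```

Run:
```python
from h import *
import pickle
c=robot.get_calibration("wrist");im=robot.snapshot("wrist");cv2.imwrite("pics/w3.png",im);pickle.dump(c,open("w3.pkl","wb"))
print(robot.get_obs()['tool_pos'])
```

```text
[ 0.5701 -0.2176  0.3545]
```

Emit:
carry_out([
  [0, [0, 48, 0], 0],
  [0, [0, 48, 0], 0],
  [0, [0, 48, 0], 0],
  [0, [0, 48, 0], 0],
  [0, [0, 48, 0], 0],
  [0, [0, 48, 0], 0],
  [0, [0, 48, 0], 0],
  [0, [0, 48, 0], 0],
])

```text
time: 3.75
tool_pos: [0.5673, 0.1668, 0.358]
ee_rot: [3.14, 0.005, -3.141]
wrist_force: [-0.3, 0.6, 0.6]
width: 0.0941
finger_force: 0.0
```

Emit:
carry_out([
  [0, [0, 0, 0], 0],
  [0, [0, 0, 0], 0],
])

```text
time: 3.95
tool_pos: [0.5679, 0.1657, 0.357]
ee_rot: [3.141, 0.004, -3.139]
wrist_force: [0.5, 0.2, -0.1]
width: 0.0938
finger_force: 0.0
```

Run:
```python
from h import *
import pickle
c=robot.get_calibration("wrist");im=robot.snapshot("wrist");cv2.imwrite("pics/w4.png",im);pickle.dump(c,open("w4.pkl","wb"))
print(robot.get_obs()['tool_pos'],c['T'])
cv2.imwrite("pics/w4c.png",cv2.resize(im[60:260,150:410],None,fx=3,fy=3,interpolation=cv2.INTER_CUBIC))
for k in (1,2,3):
    im=cv2.imread(f"pics/w{k}.png"); c=pickle.load(open(f"w{k}.pkl","rb"))
    m=(im.min(2)>150).astype(np.uint8); m=cv2.morphologyEx(m,cv2.MORPH_CLOSE,np.ones((5,5)))
    for t in cv2.findContours(m,0,1)[0]:
        if not 300<cv2.contourArea(t)<3000: continue
        r=cv2.minAreaRect(t); b=cv2.boxPoints(r); P=np.array([ray(c,q,.024) for q in b])
        e=P[1]-P[0];g=P[2]-P[1]; L=e if np.linalg.norm(e)>np.linalg.norm(g) else g
        print(k,np.round(r[0]),P.mean(0)[:2],"sz",np.linalg.norm(e),np.linalg.norm(g),"yaw",np.degrees(np.arctan2(L[1],L[0]))%180)
```

```text
[0.5685 0.1643 0.3567] [[-0.0034  0.9688  0.2479  0.4974]
 [ 1.      0.0033  0.0009  0.1651]
 [ 0.0001  0.2479 -0.9688  0.5226]
 [ 0.      0.      0.      1.    ]]
1 [201. 347.] [0.6978 0.2456] sz 0.059121677890039255 0.12196481521391707 yaw 40.212329597835684
1 [273. 256.] [0.4978 0.3894] sz 0.04949010905621838 0.08344985255881279 yaw 14.562920942829871
1 [ 12. 228.] [ 0.4392 -0.0836] sz 0.08474054129846989 0.042741712434247986 yaw 167.4192736216907
1 [185.  31.] [0.1191 0.2505] sz 0.11496792174194662 0.030913568935886662 yaw 147.59339950434062
2 [319. 342.] [0.7305 0.011 ] sz 0.0746846523346576 0.051343911662936614 yaw 104.2768894443139
2 [264. 276.] [ 0.5841 -0.1009] sz 0.05428503542955028 0.03558407470465111 yaw 89.86648912524969
2 [188. 269.] [ 0.5685 -0.2415] sz 0.10524883712548662 0.06193089700652187 yaw 89.87183414334906
2 [266. 203.] [ 0.4408 -0.0967] sz 0.04885103923800683 0.08285231726981884 yaw 3.8282079178714232
2 [195. 200.] [ 0.4356 -0.2227] sz 0.08320499516922476 0.04886204297761424 yaw 159.609365325877
2 [130. 195.] [ 0.4259 -0.3352] sz 0.04949967576866958 0.08396655
[... 868 characters left out ...]
97015 yaw 175.0536697318776
3 [458. 136.] [0.526  0.1248] sz 0.14004075802814733 0.16903198269260497 yaw 81.11971367128906
3 [330.  82.] [ 0.4407 -0.0963] sz 0.048441827047395254 0.0858917683783598 yaw 4.5290222616346
3 [251.  78.] [ 0.4344 -0.2224] sz 0.08382051189292977 0.04992893795536698 yaw 159.79950498279575
3 [179.  72.] [ 0.4252 -0.3356] sz 0.04886417799479888 0.08261419579360299 yaw 30.04512100050692
3 [488.  16.] [0.3434 0.1375] sz 0.07068582687294331 0.0430506329881917 yaw 90.24682405533741
3 [447.   6.] [0.3301 0.0736] sz 0.019264732567265887 0.10180445704634647 yaw 75.26866072101515
3 [112.  14.] [ 0.3436 -0.4319] sz 0.04937880500886194 0.08038340713244528 yaw 40.025158963457564
```

View pics/w3.png

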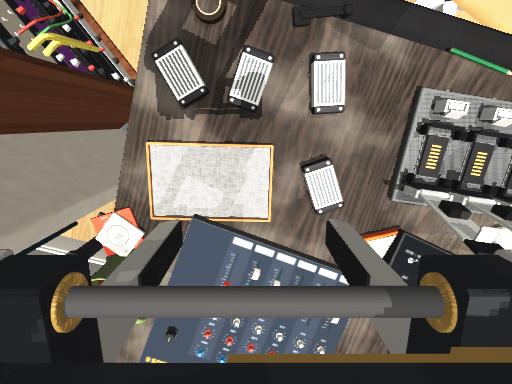

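View pics/w4c.png

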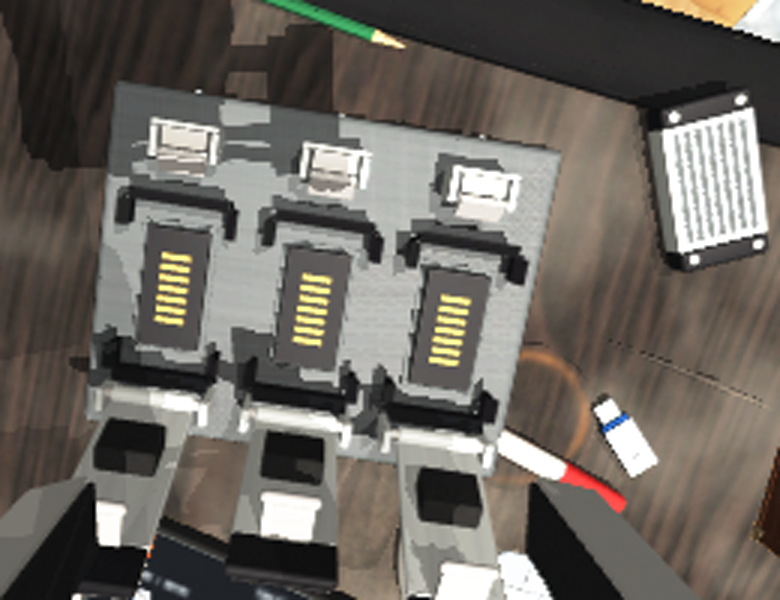

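Views: B (323,187) clear of gripper, tray rim corners about (147,142),(273,145),(271,220),(149,217) in w3; in the w4 crop the gold contacts sit at (450,330), (313,310), (173,289). Fit dock and tray.

Run:
```python
from h import *
import pickle
im=cv2.imread("pics/w4.png"); c=pickle.load(open("w4.pkl","rb"))
hsv=cv2.cvtColor(im,cv2.COLOR_BGR2HSV)
m=cv2.inRange(hsv,(18,120,120),(35,255,255)); m[:,:180]=0;m[:,330:]=0; m[:120]=0;m[210:]=0
m=cv2.morphologyEx(m,cv2.MORPH_CLOSE,np.ones((7,7)))
P=[]
for t in cv2.findContours(m,0,1)[0]:
    if cv2.contourArea(t)>80:
        r=cv2.minAreaRect(t); P.append(ray(c,r[0],.024)); print(r,P[-1])
P=sorted(P,key=lambda p:-p[1])
d=P[0]-P[2]; yaw=np.arctan2(-d[0],d[1]); print("spacing",np.linalg.norm(d[:2])/2,"yaw",np.degrees(yaw),"mean",np.mean(P,0))
# dock visible edges
for a,b in [((118,84),(558,150)),((118,84),(91,400)),((558,150),(495,455))]:
    p,q=[ray(c,(u[0]/3+150,u[1]/3+60),.016) for u in(a,b)]; print("edge",p,q,np.linalg.norm(p-q),np.degrees(np.arctan2(q[1]-p[1],q[0]-p[0])))
# overlay
D=np.mean(P,0)[:2]; R=np.array([[np.cos(yaw),-np.sin(yaw)],[np.sin(yaw),np.cos(yaw)]])
big=cv2.resize(im[60:260,150:410],None,fx=3,fy=3,interpolation=cv2.INTER_CUBIC)
def dr(pts,z,col):
    q=[(proj(c,[*(D+R@np.array(p)),z])-[150,60])*3 for p in pts]; cv2.polylines(big,[np.int32(q)],True,col,1)
for k in(80,0,-80):
    dr([(-48,k-27),(48,k-27),(48,k+27),(-48,k+27)] if 0 else [(-.048,(k-27)/1e3),(.048,(k-27)/1e3),(.048,(k+27)/1e3),(-.048,(k+27)/1e3)],.030,(0,0,255))
    dr([(.058,(k-23)/1e3),(.058,(k+23)/1e3)],.052,(0,255,0))
cv2.imwrite("pics/w4o.png",big)
im=cv2.imread("pics/w3.png"); c=pickle.load(open("w3.pkl","rb"))
hsv=cv2.cvtColor(im,cv2.COLOR_BGR2HSV); m=cv2.inRange(hsv,(8,130,130),(22,255,255)); m[:130]=0;m[228:]=0;m[:,:140]=0;m[:,280:]=0
t=max(cv2.findContours(m,0,1)[0],key=cv2.contourArea); r=cv2.minAreaRect(t); print(r)
Q=np.array([ray(c,q,.012) for q in cv2.boxPoints(r)]); print(Q,Q.mean(0),[np.linalg.norm(Q[i]-Q[i-1]) for i in(1,2)])
```

```text
((253.5299835205078, 162.7899932861328), (9.192388534545898, 22.627416610717773), 8.130102157592773) [0.5688 0.1654 0.024 ]
((207.04269409179688, 155.61585998535156), (9.717975616455078, 23.08019256591797), 6.34019136428833) [0.5567 0.086  0.024 ]Traceback (most recent call last):
  File "<stdin>", line 12, in <module>
IndexError: list index out of range
```

```bash
cat > fit.py <<'E'
from h import *
import pickle
im=cv2.imread("pics/w4.png"); c=pickle.load(open("w4.pkl","rb"))
hsv=cv2.cvtColor(im,cv2.COLOR_BGR2HSV)
m=cv2.inRange(hsv,(15,90,90),(40,255,255)); m[:,:180]=0;m[:,330:]=0; m[:135]=0;m[195:]=0
v,u=np.nonzero(m); P=[]
for x in(300,254,208):
    s=(abs(u-x)<14); px=((u[s].min()+u[s].max())/2,(v[s].min()+v[s].max())/2); P.append(ray(c,px,.024)); print(px,P[-1])
d=P[0]-P[2]; yaw=np.arctan2(-d[0],d[1]); print("spacing",np.linalg.norm(d[:2])/2,"yaw",np.degrees(yaw),"mean",np.mean(P,0))
for a,b in [((118,84),(558,150)),((118,84),(91,400)),((558,150),(495,455))]:
    p,q=[ray(c,(u[0]/3+150,u[1]/3+60),.016) for u in(a,b)]; print("edge",p,q,np.linalg.norm(p-q),np.degrees(np.arctan2(q[1]-p[1],q[0]-p[0])))
D=np.mean(P,0)[:2]; R=np.array([[np.cos(yaw),-np.sin(yaw)],[np.sin(yaw),np.cos(yaw)]])
big=cv2.resize(im[60:260,150:410],None,fx=3,fy=3,interpolation=cv2.INTER_CUBIC)
def dr(pts,z,col):
    q=[(proj(c,[*(D+R@np.array(p)/1e3),z])-[150,60]+.5)*3 for p in pts]; cv2.polylines(big,[np.int32(q)],True,col,1)
for k in(80,0,-80):
    dr([(-48,k-27),(48,k-27),(48,k+27),(-48,k+27)],.03,(0,0,255))
    dr([(58,k-23),(58,k+23)],.052,(0,255,0))
cv2.imwrite("pics/w4o.png",big)
im=cv2.imread("pics/w3.png"); c=pickle.load(open("w3.pkl","rb"))
hsv=cv2.cvtColor(im,cv2.COLOR_BGR2HSV); m=cv2.inRange(hsv,(8,130,130),(22,255,255)); m[:130]=0;m[228:]=0;m[:,:140]=0;m[:,280:]=0
t=max(cv2.findContours(m,0,1)[0],key=cv2.contourArea); r=cv2.minAreaRect(t); print(r)
Q=np.array([ray(c,q,.012) for q in cv2.boxPoints(r)]); print(Q,Q.mean(0),[np.linalg.norm(Q[i]-Q[i-1]) for i in(1,2)])
E
python3 fit.py
```

```text
(np.float64(299.5), np.float64(169.5)) [0.5801 0.2448 0.024 ]
(np.float64(253.5), np.float64(163.0)) [0.5691 0.1653 0.024 ]
(np.float64(207.0), np.float64(156.0)) [0.5574 0.0859 0.024 ]
spacing 0.08028329047472345 yaw -8.144790452334593 mean [0.5689 0.1653 0.024 ]
edge [0.4471 0.0596 0.016 ] [0.4809 0.3028 0.016 ] 0.24548006278086693 82.07336183343475
edge [0.4471 0.0596 0.016 ] [0.6253 0.0344 0.016 ] 0.18003451137904858 -8.06348848911175
edge [0.4809 0.3028 0.016 ] [0.6589 0.2776 0.016 ] 0.17978141274394924 -8.047951396664471
((151.46408081054688, 193.3058624267578), (62.64982604980469, 23.160480499267578), 65.48035430908203)
[[ 0.5831 -0.4371  0.012 ]
 [ 0.5661 -0.3988  0.012 ]
 [ 0.6701 -0.36    0.012 ]
 [ 0.6888 -0.3999  0.012 ]] [ 0.627 -0.399  0.012] [np.float64(0.04187219841794708), np.float64(0.11094885934132767)]
```

View pics/w4o.png

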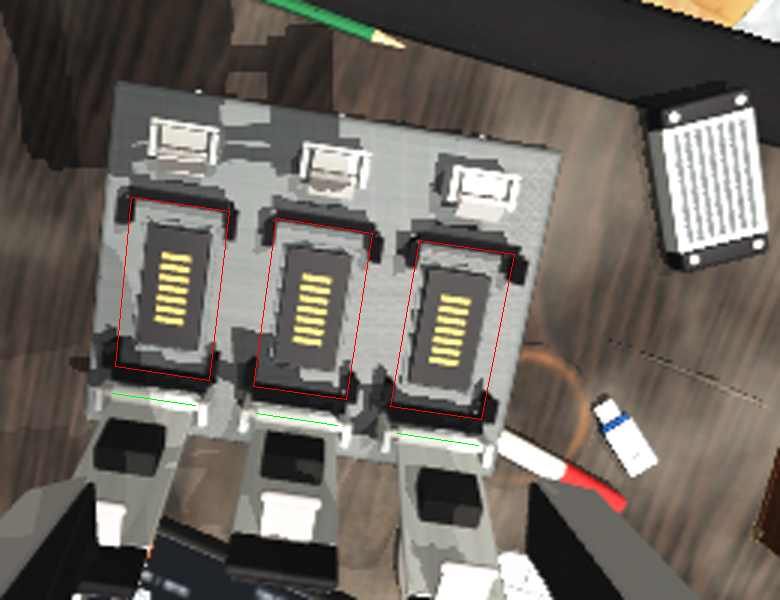

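Run:
```python
from h import *
import pickle
im=cv2.imread("pics/w3.png"); c=pickle.load(open("w3.pkl","rb"))
Q=np.array([ray(c,q,.012) for q in [(147,142),(273,145),(271,220),(149,217)]]); print(Q,Q.mean(0),[np.linalg.norm(Q[i]-Q[i-1]) for i in range(4)])
m=cv2.inRange(cv2.cvtColor(im,cv2.COLOR_BGR2HSV),(5,120,120),(25,255,255)); m[:135]=0;m[228:]=0;m[:,:142]=0;m[:,280:]=0
v,u=np.nonzero(m)
for n,s in(("top",(v<150)),("bot",v>212),("left",u<153),("right",u>265)):
    p=np.array([ray(c,(a,b),.012) for a,b in zip(u[s],v[s])]); print(n,len(p),p.mean(0)[:2],np.polyfit(*( (p[:,1],p[:,0]) if n in("top","bot") else (p[:,0],p[:,1])),1))
```

```text
[[ 0.5353 -0.3997  0.012 ]
 [ 0.5396 -0.1838  0.012 ]
 [ 0.6753 -0.1848  0.012 ]
 [ 0.6702 -0.4074  0.012 ]] [ 0.6051 -0.2939  0.012 ] [np.float64(0.1351613483461697), np.float64(0.2159310366087685), np.float64(0.1357293446203794), np.float64(0.22270151981681102)]
top 214 [ 0.5389 -0.2846] [0.0148 0.5431]
bot 251 [ 0.6728 -0.3042] [0.0164 0.6778]
left 193 [ 0.607  -0.4012] [-0.0315 -0.3821]
right 113 [ 0.6035 -0.1872] [-0.0255 -0.1718]
```

Emit:
carry_out([
  [0, [0, 0, 0], -7.3],
  [0, [0, 0, 0], -7.3],
  [0, [2.2, 39.3, 20], 0],
  [0, [2.2, 39.3, 20], 0],
  [0, [2.2, 39.3, 20], 0],
  [0, [2.2, 39.3, 20], 0],
  [0, [2.2, 39.3, 20], 0],
  [0, [2.2, 39.3, 20], 0],
])

```text
time: 4.8
tool_pos: [0.4979, 0.3882, 0.2352]
ee_rot: [3.141, 0.002, -2.891]
wrist_force: [0.4, 0.2, -0.6]
width: 0.0941
finger_force: 0.0
```

Emit:
carry_out([
  [0, [0, 0, 45], 0],
  [0, [0, 0, 45], 0],
  [0, [0, 0, 45], 0],
  [0, [0, 0, 40], 0],
  [0, [0, 0, 30], 0],
  [0, [0, 0, 14.5], 0],
  [0, [0, 0, 0], 0],
  [0, [0, 0, 0], 0],
])

```text
time: 5.6
tool_pos: [0.4993, 0.3882, 0.0169]
ee_rot: [3.141, 0.003, -2.89]
wrist_force: [0.5, -0.3, 0.5]
width: 0.094
finger_force: 0.0
```

Emit:
carry_out([
  [255, [0, 0, 0], 0],
  [255, [0, 0, 0], 0],
  [255, [0, 0, 0], 0],
  [255, [0, 0, 0], 0],
  [255, [0, 0, 0], 0],
  [255, [0, 0, 0], 0],
])

```text
time: 6.2
tool_pos: [0.4979, 0.389, 0.0149]
ee_rot: [3.141, -0.0, -2.888]
wrist_force: [0.5, -0.9, 0.2]
width: 0.05
finger_force: 30.3
```

Emit:
carry_out([
  [255, [0, 0, -30], 0],
  [255, [0, 0, -40], 0],
  [255, [0, 0, -30], 0],
  [255, [0, 0, 0], 0],
  [255, [0, 0, 0], 0],
  [255, [0, 0, 0], 0],
])

```text
time: 6.8
tool_pos: [0.4963, 0.3877, 0.1112]
ee_rot: [-3.14, -0.006, -2.888]
wrist_force: [-0.3, 0.1, -4.7]
width: 0.05
finger_force: 30.0
```

Emit:
carry_out([
  [255, [0, 0, 0], 0],
])

```text
time: 6.9
tool_pos: [0.4965, 0.3878, 0.1114]
ee_rot: [-3.14, -0.006, -2.888]
wrist_force: [-0.4, 0.7, -3.7]
width: 0.05
finger_force: 30.0
```

Emit:
carry_out([
  [255, [0, 0, 0], 7.5],
  [255, [0, 0, 0], 7.6],
  [255, [0, 0, 0], 7.6],
  [255, [-25.5, -32.9, 0], 0],
  [255, [-25.5, -32.9, 0], 0],
  [255, [-25.5, -32.8, 0], 0],
  [255, [-25.5, -32.8, 0], 0],
  [255, [0, 0, 0], 0],
])

```text
time: 7.7
tool_pos: [0.5822, 0.2386, 0.1128]
ee_rot: [-3.137, -0.001, 2.993]
wrist_force: [-0.4, -0.0, -3.7]
width: 0.0496
finger_force: 30.0
```

Emit:
carry_out([
  [255, [0, 0, 20], 0],
  [255, [0, 0, 0], 0],
  [255, [0, 0, 0], 0],
])

```text
time: 8.0
tool_pos: [0.5789, 0.2443, 0.0931]
ee_rot: [-3.14, -0.004, 3.0]
wrist_force: [-0.5, 0.7, -4.4]
width: 0.0502
finger_force: 30.0
```

Run:
```python
from h import *
import pickle
for k in range(3):
    o=robot.get_obs(); print(o['tool_pos'],o['ee_rot'],o['wrist_force'],o['width'])
    im=robot.snapshot("wrist")
c=robot.get_calibration("wrist")
cv2.imwrite("pics/w5.png",im);pickle.dump(c,open("w5.pkl","wb"))
cv2.imwrite("pics/w5c.png",cv2.resize(im[40:340,130:430],None,fx=2,fy=2,interpolation=cv2.INTER_CUBIC))
```

```text
[0.5789 0.2443 0.0931] [-3.1401 -0.0037  2.9996] [-0.4834  0.7284 -4.3953] 0.050206047679082766
[0.5796 0.2447 0.0943] [-3.141  -0.0015  2.9999] [ 0.2376  1.1004 -4.5229] 0.04940336714026875
[0.5801 0.2448 0.0951] [ 3.1415 -0.      3.    ] [-0.0003  0.2629 -2.8668] 0.049929081951003595
```

View pics/w5c.png

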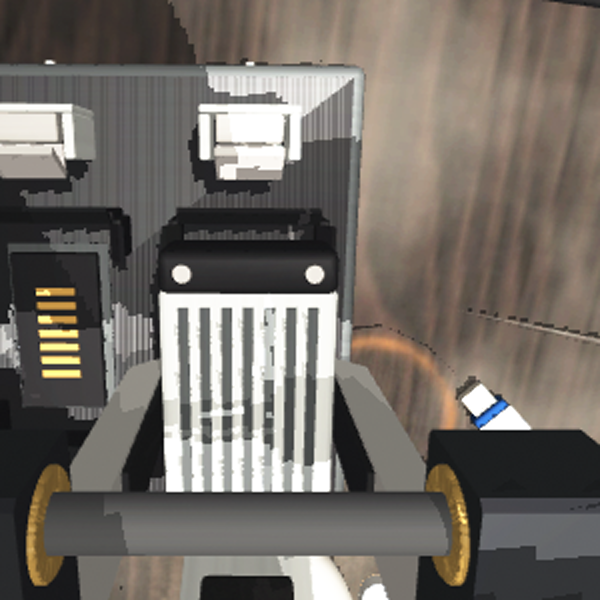

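Run:
```python
from h import *
import pickle
c=pickle.load(open("w5.pkl","rb")); print(c['T'])
yaw=np.radians(-8.1);R=np.array([[np.cos(yaw),-np.sin(yaw)],[np.sin(yaw),np.cos(yaw)]]);D=np.array([.5689,.1653])
for n,p,zs in [("catchL",(199,130),(.04,.05)),("catchR",(301,130),(.04,.05)),("brL",(177,212),(.042,)),("brR",(335,212),(.042,)),("dockR",(360,160),(0,.016)),("gold2",(58.5,333),(.024,)),("tcp",(247,340),(.11,)),("front",(200,68),(0.,.016))]:
    for z in zs: print(n,z,1e3*R.T@(ray(c,(p[0]/2+130,p[1]/2+40),z)[:2]-D))
```

```text
[[ 0.1406  0.9598  0.2429  0.511 ]
 [ 0.9901 -0.1364 -0.0341  0.2546]
 [ 0.0004  0.2453 -0.9695  0.2614]
 [ 0.      0.      0.      1.    ]]
catchL 0.04 [-81.0218  62.786 ]
catchL 0.05 [-80.5211  63.5728]
catchR 0.04 [-81.0329  99.8618]
catchR 0.05 [-80.5317  98.9741]
brL 0.042 [-51.6832  54.1651]
brR 0.042 [-51.6981 113.0211]
dockR 0 [-70.5708 129.331 ]
dockR 0.016 [-70.5319 126.3243]
gold2 0.024 [0.658  0.2547]
tcp 0.11 [-22.9419  80.237 ]
front 0.0 [-107.8722   60.5533]
front 0.016 [-105.5502   61.7563]
```

Emit:
carry_out([
  [255, [0, 0.7, 15], 0],
  [255, [0, 0, 15], 0],
  [255, [0, 0, 0], 0],
  [255, [0, 0, 6], 0],
  [255, [0, 0, 6], 0],
  [255, [0, 0, 6], 0],
  [255, [0, 0, 4], 0],
  [255, [0, 0, 0], 0],
])

```text
time: 8.95
tool_pos: [0.5804, 0.2448, 0.0423]
ee_rot: [-3.141, -0.0, 2.999]
wrist_force: [0.3, -0.8, -4.2]
width: 0.05
finger_force: 30.0
```

Emit:
carry_out([
  [255, [0, 0, 2], 0],
  [255, [0, 0, 0], 0],
  [85, [0, 0, 0], 0],
  [85, [0, 0, 0], 0],
  [85, [0, 0, 0], 0],
  [85, [0, 0, -20], 0],
  [85, [0, 0, -40], 0],
  [85, [0, 0, -40], 0],
])

```text
time: 9.75
tool_pos: [0.5799, 0.2448, 0.1417]
ee_rot: [-3.141, -0.001, 2.999]
wrist_force: [0.0, 1.4, -0.2]
width: 0.0631
finger_force: 0.0
```

Emit:
carry_out([
  [0, [0, 0, -45], 0],
  [0, [0, 0, -45], 0],
  [0, [0, 0, -20], -7.2],
  [0, [0, 0, -20], -7.2],
  [0, [0, 0, -20], -7.2],
  [0, [0, 0, -20], -7.1],
])

```text
time: 10.35
tool_pos: [0.5804, 0.2449, 0.3128]
ee_rot: [3.142, 0.002, -2.778]
wrist_force: [0.3, -0.3, -0.2]
width: 0.0939
finger_force: 0.0
```

Emit:
carry_out([
  [0, [22, -44, 0], 0],
  [0, [22, -44, 0], 0],
  [0, [22, -44, 0], 0],
  [0, [22, -44, 0], 0],
  [0, [22, -44, 0], 0],
  [0, [22, -44, 0], 0],
  [0, [21, -42, 0], 0],
  [0, [0, 0, 0], 0],
])

```text
time: 11.15
tool_pos: [0.5436, -0.1007, 0.3114]
ee_rot: [-3.139, -0.0, -2.791]
wrist_force: [1.1, -0.3, 0.6]
width: 0.094
finger_force: 0.0
```

```bash
cat >> h.py <<'E'
def carriers(name="wrist",save=None):
    c=robot.get_calibration(name); im=robot.snapshot(name)
    if save: cv2.imwrite(save,im)
    m=(im.min(2)>150).astype(np.uint8); m=cv2.morphologyEx(m,cv2.MORPH_CLOSE,np.ones((5,5)))
    for t in cv2.findContours(m,0,1)[0]:
        r=cv2.minAreaRect(t); P=np.array([ray(c,q,.024) for q in cv2.boxPoints(r)])
        e=P[1]-P[0];g=P[2]-P[1]; a,b=np.linalg.norm(e),np.linalg.norm(g); L=e if a>b else g
        if .07<max(a,b)<.1 and .035<min(a,b)<.06: print(np.round(r[0]),P.mean(0)[:2],"sz",round(a,3),round(b,3),"yaw",round(np.degrees(np.arctan2(L[1],L[0]))%180,1))
E
python3 -c "
from h import *
print(robot.get_obs()['tool_pos'],robot.get_obs()['ee_rot']);carriers(save='pics/w6.png');carriers('top',save='pics/t6.png')"
```

```text
[ 0.5436 -0.1007  0.3114] [-3.1392 -0.0003 -2.7913]
[324. 340.] [0.7991 0.1298] sz 0.081 0.056 yaw 110.2
[380. 213.] [0.545  0.1172] sz 0.088 0.055 yaw 24.0
[244. 207.] [ 0.6115 -0.0946] sz 0.049 0.085 yaw 20.4
[281. 103.] [ 0.4407 -0.0961] sz 0.084 0.05 yaw 2.9
[201.  68.] [ 0.4348 -0.2225] sz 0.085 0.049 yaw 159.1
[127.  31.] [ 0.4248 -0.3352] sz 0.05 0.087 yaw 29.6
[453. 219.] [ 0.1547 -0.5391] sz 0.046 0.094 yaw 36.1
[316. 191.] [ 0.4431 -0.0912] sz 0.059 0.086 yaw 1.3
[378. 105.] [ 0.6856 -0.4673] sz 0.046 0.089 yaw 154.9
[407.  75.] [ 0.7658 -0.642 ] sz 0.097 0.049 yaw 79.6
[216.  22.] [1.293  0.0265] sz 0.057 0.085 yaw 160.7
```

Emit:
carry_out([
  [0, [-31, -11.5, 40], 0],
  [0, [-31, -11.5, 40], 0],
  [0, [0, 0, 45], 0],
  [0, [0, 0, 45], 0],
  [0, [0, 0, 45], 0],
  [0, [0, 0, 45], 0],
  [0, [0, 0, 36], 0],
  [0, [0, 0, 0], 0],
])

```text
time: 12.05
tool_pos: [0.6085, -0.0927, 0.0167]
ee_rot: [3.141, -0.0, -2.78]
wrist_force: [0.2, 0.9, 0.7]
width: 0.0938
finger_force: 0.0
```

Emit:
carry_out([
  [255, [0, 0, 0], 0],
  [255, [0, 0, 0], 0],
  [255, [0, 0, 0], 0],
  [255, [0, 0, 0], 0],
  [255, [0, 0, -30], 0],
  [255, [0, 0, -40], 0],
  [255, [0, 0, -30], 0],
  [255, [0, 0, 0], 0],
])

```text
time: 12.85
tool_pos: [0.6116, -0.0959, 0.1246]
ee_rot: [-3.135, 0.01, -2.783]
wrist_force: [0.8, -0.2, 0.4]
width: 0.0335
finger_force: 0.0
```

Emit:
carry_out([
  [255, [0, 0, 0], 0],
  [255, [0, 0, 0], 0],
])

```text
time: 13.05
tool_pos: [0.6071, -0.0948, 0.1159]
ee_rot: [3.14, -0.003, -2.783]
wrist_force: [-0.0, 0.4, -0.4]
width: 0.0174
finger_force: 0.0
```

Emit:
carry_out([
  [0, [31, 11.5, -48], 0],
  [0, [31, 11.5, -48], 0],
  [0, [0, 0, -48], 0],
  [0, [0, 0, -48], 0],
  [0, [0, 0, 0], 0],
  [0, [0, 0, 0], 0],
])

```text
time: 13.65
tool_pos: [0.5517, -0.0954, 0.2959]
ee_rot: [-3.142, 0.0, -2.783]
wrist_force: [-0.0, -0.3, -1.7]
width: 0.0621
finger_force: 0.0
```

```bash
python3 -c "
from h import *
o=robot.get_obs();print(o['tool_pos'],o['width']);carriers(save='pics/w7.png')"
```

```text
[ 0.5517 -0.0954  0.2959] 0.06205966140237452
[241. 203.] [ 0.6101 -0.095 ] sz 0.049 0.084 yaw 20.7
[ 14. 176.] [ 0.6908 -0.434 ] sz 0.084 0.042 yaw 8.6
[281.  95.] [ 0.4402 -0.0964] sz 0.084 0.049 yaw 3.2
[198.  57.] [ 0.4341 -0.2226] sz 0.085 0.048 yaw 159.2
[122.  25.] [ 0.4317 -0.3314] sz 0.051 0.071 yaw 29.6
```

Emit:
carry_out([
  [0, [-31, -11.5, 40], 0],
  [0, [-31, -11.5, 40], 0],
  [0, [0, 0, 45], 0],
  [0, [0, 0, 45], 0],
  [0, [0, 0, 45], 0],
  [0, [0, 0, 45], 0],
  [0, [0, 0, 32], 0],
  [0, [0, 0, 0], 0],
])

```text
time: 14.5
tool_pos: [0.6183, -0.0935, 0.0141]
ee_rot: [-3.14, 0.008, -2.781]
wrist_force: [-4.7, 4.8, 32.5]
width: 0.0941
finger_force: 15.8
```

Emit:
carry_out([
  [255, [0, 0, 0], 0],
  [255, [0, 0, 0], 0],
  [255, [0, 0, 0], 0],
  [255, [0, 0, 0], 0],
  [255, [0, 0, 0], 0],
  [255, [0, 0, 0], 0],
  [255, [0, 0, 0], 0],
])

```text
time: 15.2
tool_pos: [0.6195, -0.0937, 0.0141]
ee_rot: [-3.139, 0.011, -2.783]
wrist_force: [-2.0, 4.4, 28.8]
width: 0.0498
finger_force: 48.9
```

Emit:
carry_out([
  [255, [0, 0, -30], 0],
  [255, [0, 0, -40], 0],
  [255, [0, 0, -30], 0],
  [255, [0, 0, 0], 0],
  [255, [0, 0, 0], 0],
  [255, [0, 0, 0], 0],
  [255, [0, 0, 0], 0],
  [255, [0, 0, 0], 0],
])

```text
time: 16.0
tool_pos: [0.6141, -0.0948, 0.1048]
ee_rot: [3.139, -0.003, -2.783]
wrist_force: [0.5, 0.6, -1.9]
width: 0.0496
finger_force: 29.9
```

Emit:
carry_out([
  [255, [0, 0, 0], 0],
  [255, [0, 0, 0], 0],
])

```text
time: 16.2
tool_pos: [0.6151, -0.095, 0.1068]
ee_rot: [3.141, -0.0, -2.783]
wrist_force: [-0.5, 0.5, -1.4]
width: 0.0497
finger_force: 29.9
```

```bash
cat >> h.py <<'E'
def avg(n=5):
    L=[]
    for k in range(n):
        L.append(robot.get_obs()); robot.get_obs()
        robot.snapshot("top")
    for k in('tool_pos','ee_rot','wrist_force','width','finger_force'): print(k,np.mean([o[k] for o in L],0) if k!='ee_rot' else L[-1][k])
E
python3 -c "
from h import *
avg()"
```

```text
tool_pos [ 0.6152 -0.0951  0.1071]
ee_rot [-3.1415  0.0003 -2.7831]
wrist_force [-0.1149 -0.2532 -0.9449]
width 0.0498767168139028
finger_force 29.852217972278595
```

Emit:
carry_out([
  [255, [0, 0, 0], 7.2],
  [255, [0, 0, 0], 7.2],
  [255, [0, 0, 0], 7.3],
  [255, [-0.6, -46.3, 0], 0],
  [255, [-0.6, -46.3, 0], 0],
  [255, [-0.6, -46.3, 0], 0],
  [255, [0, 0, 0], 0],
  [255, [0, 0, 0], 0],
])

```text
time: 17.25
tool_pos: [0.6139, -0.2351, 0.107]
ee_rot: [3.141, -0.0, 3.119]
wrist_force: [0.2, 1.3, -1.2]
width: 0.0501
finger_force: 29.9
```

Emit:
carry_out([
  [255, [0, 0, 30], 0],
  [255, [0, 0, 25], 0],
  [255, [0, 0, 15], 0],
  [255, [0, 0, 5], 0],
  [255, [0, 0, 0], 0],
  [255, [0, 0, 0], 0],
])

```text
time: 17.85
tool_pos: [0.6152, -0.234, 0.0337]
ee_rot: [-3.141, 0.002, 3.122]
wrist_force: [0.1, -0.1, -1.1]
width: 0.05
finger_force: 29.9
```

Emit:
carry_out([
  [255, [0, 0, 9], 0],
  [255, [0, 0, 5], 0],
  [255, [0, 0, 0], 0],
  [98, [0, 0, 0], 0],
  [98, [0, 0, 0], 0],
  [98, [0, 0, 0], 0],
  [98, [0, 0, -20], 0],
  [98, [0, 0, -40], 0],
])

```text
time: 18.65
tool_pos: [0.6114, -0.2327, 0.0739]
ee_rot: [3.137, -0.009, 3.121]
wrist_force: [1.3, 0.1, 0.0]
width: 0.0576
finger_force: 0.0
```

Emit:
carry_out([
  [0, [0, 0, -40], 6.5],
  [0, [0, 0, -40], 6.5],
  [0, [0, 0, -45], 6.5],
  [0, [44, -12.6, -7], 0],
  [0, [44, -12.6, -7], 0],
  [0, [44, -12.6, -7], 0],
  [0, [44, -12.6, -7], 0],
  [0, [44, -12.6, -7], 0],
])

```text
time: 19.45
tool_pos: [0.3843, -0.2149, 0.2384]
ee_rot: [-3.141, 0.0, 2.781]
wrist_force: [0.6, -1.0, 0.5]
width: 0.0935
finger_force: 0.0
```

Emit:
carry_out([
  [0, [0, 0, 0], 0],
  [0, [0, 0, 0], 0],
])

```text
time: 19.65
tool_pos: [0.3859, -0.2154, 0.239]
ee_rot: [-3.141, 0.003, 2.78]
wrist_force: [1.0, -0.3, 0.3]
width: 0.0944
finger_force: 0.0
```

```bash
python3 -c "
from h import *
carriers(save='pics/w8.png');avg(2)"
```

```text
[185. 229.] [ 0.4244 -0.3323] sz 0.053 0.083 yaw 26.9
[262. 210.] [ 0.4356 -0.2227] sz 0.049 0.084 yaw 160.6
[351. 181.] [ 0.4405 -0.0966] sz 0.05 0.085 yaw 5.0
tool_pos [ 0.3867 -0.2155  0.2383]
ee_rot [3.1413 0.0004 2.7812]
wrist_force [-0.1113 -0.1525 -0.3133]
width 0.09381389108532814
finger_force 0.0
```

Emit:
carry_out([
  [0, [-24.3, 5.3, 30], 0],
  [0, [-24.3, 5.4, 30], 0],
  [0, [0, 0, 45], 0],
  [0, [0, 0, 45], 0],
  [0, [0, 0, 40], 0],
  [0, [0, 0, 20], 0],
  [0, [0, 0, 12.5], 0],
  [0, [0, 0, 0], 0],
])

```text
time: 20.6
tool_pos: [0.4361, -0.2221, 0.0152]
ee_rot: [3.141, -0.002, 2.782]
wrist_force: [-0.3, -0.4, 0.6]
width: 0.0941
finger_force: 0.0
```

Emit:
carry_out([
  [255, [0, 0, 0], 0],
  [255, [0, 0, 0], 0],
  [255, [0, 0, 0], 0],
  [255, [0, 0, 0], 0],
  [255, [0, 0, 0], 0],
  [255, [0, 0, 0], 0],
  [255, [0, 0, 0], 0],
])

```text
time: 21.3
tool_pos: [0.4353, -0.2225, 0.0157]
ee_rot: [-3.142, 0.0, 2.781]
wrist_force: [-0.6, 0.3, -0.1]
width: 0.0496
finger_force: 29.9
```

Emit:
carry_out([
  [255, [0, 0, -30], 0],
  [255, [0, 0, -35], 0],
  [255, [0, 0, -30], 0],
  [255, [0, 0, 0], 0],
  [255, [0, 0, 0], 0],
  [255, [0, 0, 0], 0],
  [255, [0, 0, 0], 0],
  [255, [0, 0, 0], 0],
])

```text
time: 22.1
tool_pos: [0.4345, -0.2219, 0.1089]
ee_rot: [3.141, -0.003, 2.781]
wrist_force: [-0.6, 0.6, -1.3]
width: 0.0497
finger_force: 29.9
```

```bash
python3 -c "
from h import *
avg(4)"
```

```text
tool_pos [ 0.4348 -0.2221  0.1095]
ee_rot [ 3.1412 -0.0013  2.781 ]
wrist_force [-0.3878  0.0778 -0.9639]
width 0.049799961797453524
finger_force 29.917135164141655
```

Emit:
carry_out([
  [255, [0, 0, 0], -6.5],
  [255, [0, 0, 0], -6.5],
  [255, [0, 0, 0], -6.4],
  [255, [-34.4, -26.3, 0], 0],
  [255, [-34.4, -26.3, 0], 0],
  [255, [-34.4, -26.3, 0], 0],
  [255, [-34.4, -26.3, 0], 0],
  [255, [-34.4, -26.3, 0], 0],
])

```text
time: 23.1
tool_pos: [0.6057, -0.3587, 0.1103]
ee_rot: [3.141, -0.0, 3.12]
wrist_force: [1.1, -0.3, -0.8]
width: 0.0496
finger_force: 29.9
```

Emit:
carry_out([
  [255, [0, 0, 0], 0],
  [255, [0, 0, 0], 0],
  [255, [0, 0, 30], 0],
  [255, [0, 0, 25], 0],
  [255, [0, 0, 15], 0],
  [255, [0, 0, 0], 0],
  [255, [0, 0, 0], 0],
])

```text
time: 23.8
tool_pos: [0.6044, -0.3575, 0.0418]
ee_rot: [-3.141, 0.001, 3.12]
wrist_force: [-1.4, -1.1, -1.3]
width: 0.0496
finger_force: 29.9
```

Emit:
carry_out([
  [255, [0, 0, 12], 0],
  [255, [0, 0, 7], 0],
  [255, [0, 0, 0], 0],
  [104, [0, 0, 0], 0],
  [104, [0, 0, 0], 0],
  [104, [0, 0, 0], 0],
  [104, [0, 0, -20], 0],
  [104, [0, 0, -40], 0],
])

```text
time: 24.6
tool_pos: [0.6022, -0.3561, 0.0777]
ee_rot: [3.136, -0.007, 3.12]
wrist_force: [-0.8, 0.7, 1.1]
width: 0.0557
finger_force: 0.0
```

Emit:
carry_out([
  [0, [0, 0, -40], -7.7],
  [0, [0, 0, -40], -7.7],
  [0, [0, 0, -40], -7.7],
  [0, [0, 0, -30], -7.6],
  [0, [39, 21.4, 0], 0],
  [0, [39, 21.4, 0], 0],
  [0, [39, 21.4, 0], 0],
  [0, [39, 21.4, 0], 0],
])

```text
time: 25.4
tool_pos: [0.4664, -0.2775, 0.2316]
ee_rot: [-3.113, -0.035, -2.767]
wrist_force: [0.3, -0.4, 0.2]
width: 0.0939
finger_force: 0.0
```

Emit:
carry_out([
  [0, [39, 21.4, 0], 0],
  [0, [0, 0, 0], 0],
  [0, [0, 0, 0], 0],
])

```text
time: 25.7
tool_pos: [0.4299, -0.2635, 0.2324]
ee_rot: [-3.107, -0.04, -2.782]
wrist_force: [0.6, -0.0, 0.4]
width: 0.0939
finger_force: 0.0
```

```bash
python3 -c "
from h import *
carriers(save='pics/w9.png');avg(2)"
```

```text
[209. 160.] [ 0.4263 -0.3351] sz 0.051 0.084 yaw 28.4
[309.  26.] [ 0.2357 -0.2759] sz 0.085 0.055 yaw 109.9
tool_pos [ 0.4307 -0.264   0.2321]
ee_rot [-3.1079 -0.0401 -2.7815]
wrist_force [ 0.0442 -0.2191 -0.2176]
width 0.09421809812906015
finger_force 0.0
```

Emit:
carry_out([
  [0, [0, 0, 0], 8.5],
  [0, [0, 0, 0], 8.5],
  [0, [0, 0, 0], 8.5],
  [0, [0, 0, 0], 8.5],
  [0, [0, 0, 0], 8.5],
  [0, [0, 0, 0], 8.5],
  [0, [0, 0, 0], 8.5],
  [0, [0, 0, 0], 8.5],
])

```text
time: 26.65
tool_pos: [0.4311, -0.2642, 0.231]
ee_rot: [-3.091, 0.014, 2.31]
wrist_force: [-0.0, 1.4, -0.4]
width: 0.0937
finger_force: 0.0
```

Emit:
carry_out([
  [0, [0, 0, 0], 8.5],
  [0, [0, 0, 0], 8.5],
  [0, [0, 0, 0], 8.5],
  [0, [0, 0, 0], 8.5],
  [0, [0, 0, 0], 8.5],
  [0, [0, 0, 0], 8.5],
  [0, [0, 0, 0], 8.5],
  [0, [0, 0, 0], 8.5],
])

```text
time: 27.45
tool_pos: [0.4311, -0.2642, 0.2311]
ee_rot: [-3.136, 0.052, 1.123]
wrist_force: [-0.2, 0.7, 0.3]
width: 0.0936
finger_force: 0.0
```

```bash
python3 -c "
from h import *
avg(2);print(robot.get_obs()['joint_positions'])"
```

```text
tool_pos [ 0.4311 -0.2642  0.2311]
ee_rot [-3.1364  0.052   1.1193]
wrist_force [-0.1557  0.0486  0.4388]
width 0.09392157933379988
finger_force 0.0
[-0.6271 -0.0134  1.4527 -0.0526  1.6983 -0.1924]
```

Emit:
carry_out([
  [0, [0, 0, 0], 8.5],
  [0, [0, 0, 0], 8.5],
  [0, [0, 0, 0], 8.5],
  [0, [0, 0, 0], 8.5],
  [0, [0, 0, 0], 8.5],
  [0, [0, 0, 0], 8.5],
  [0, [0, 0, 0], 8.5],
  [0, [0, 0, 0], 8.5],
])

```text
time: 28.35
tool_pos: [0.4307, -0.2639, 0.2312]
ee_rot: [3.096, 0.025, -0.061]
wrist_force: [0.3, 1.3, -0.2]
width: 0.0939
finger_force: 0.0
```

Emit:
carry_out([
  [0, [0, 0, 0], 8.5],
  [0, [0, 0, 0], 8.5],
  [0, [0, 0, 0], 8.5],
  [0, [0, 0, 0], 8.5],
  [0, [0, 0, 0], 8.5],
  [0, [0, 0, 0], 8.5],
  [0, [0, 0, 0], 8.5],
  [0, [0, 0, 0], 8.5],
])

```text
time: 29.15
tool_pos: [0.4307, -0.2639, 0.2311]
ee_rot: [3.101, -0.033, -1.247]
wrist_force: [0.5, -0.1, -0.3]
width: 0.0938
finger_force: 0.0
```

Emit:
carry_out([
  [0, [0, 0, 0], 8.5],
  [0, [0, 0, 0], 8.5],
  [0, [0, 0, 0], 4],
  [0, [0, 0, 0], 4],
  [0, [0, 0, 0], 0],
  [0, [0, 0, 0], 0],
])

```text
time: 29.75
tool_pos: [0.4219, -0.2746, 0.2318]
ee_rot: [3.124, -0.038, -1.66]
wrist_force: [0.3, -0.8, 0.0]
width: 0.0941
finger_force: 0.0
```

```bash
python3 -c "
from h import *
avg(2);print(robot.get_obs()['joint_positions'])"
```

```text
tool_pos [ 0.422  -0.2745  0.2318]
ee_rot [ 3.124  -0.038  -1.6596]
wrist_force [ 0.1525 -0.7917 -0.1938]
width 0.09419047433957223
finger_force 0.0
[-0.6611 -0.0206  1.4582 -0.0418  1.6981  2.5643]
```

Emit:
carry_out([
  [0, [0, 0, 0], 4],
  [0, [0, 0, 0], 4],
  [0, [0, 0, 0], 4],
  [0, [0, 0, 0], 0],
  [0, [0, 0, 0], 0],
])

```text
time: 30.35
tool_pos: [0.3841, -0.3142, 0.2326]
ee_rot: [-3.132, -0.005, -1.795]
wrist_force: [-0.0, -0.5, -1.5]
width: 0.094
finger_force: 0.0
```

```bash
python3 -c "
from h import *
avg(2);print(robot.get_obs()['joint_positions'])"
```

```text
tool_pos [ 0.3842 -0.314   0.2326]
ee_rot [-3.1323 -0.0046 -1.7942]
wrist_force [-0.3608 -0.2852 -0.8156]
width 0.09404066822480253
finger_force 0.0
[-0.7995 -0.0431  1.4778  0.0011  1.6965  2.5653]
```

Emit:
carry_out([
  [0, [0, 0, 0], -8.3],
  [0, [0, 0, 0], -8.3],
  [0, [0, 0, 0], -8.3],
  [0, [0, 0, 0], -8.3],
  [0, [0, 0, 0], -8.3],
  [0, [0, 0, 0], -8.3],
  [0, [0, 0, 0], -8.3],
  [0, [0, 0, 0], -8.3],
])

```text
time: 31.25
tool_pos: [0.3846, -0.3136, 0.2326]
ee_rot: [3.141, -0.01, -0.629]
wrist_force: [-0.1, -0.4, 0.1]
width: 0.094
finger_force: 0.0
```

Emit:
carry_out([
  [0, [0, 0, 0], -8.3],
  [0, [0, 0, 0], -8.3],
  [0, [0, 0, 0], -8.3],
  [0, [0, 0, 0], -8.3],
  [0, [0, 0, 0], -8.3],
  [0, [0, 0, 0], -8.2],
  [0, [0, 0, 0], -8.2],
  [0, [0, 0, 0], -8.1],
])

```text
time: 32.05
tool_pos: [0.3846, -0.3136, 0.2326]
ee_rot: [3.132, -0.003, 0.523]
wrist_force: [-0.1, -0.3, -0.5]
width: 0.094
finger_force: 0.0
```

Emit:
carry_out([
  [0, [26, 38.8, 20], 0],
  [0, [0, 0, 40], 0],
  [0, [0, 0, 40], 0],
  [0, [0, 0, 40], 0],
  [0, [0, 0, 0], 0],
  [0, [0, 0, 0], 0],
])

```text
time: 32.65
tool_pos: [0.4264, -0.3353, 0.0935]
ee_rot: [3.133, -0.003, 0.516]
wrist_force: [0.9, -0.0, 1.1]
width: 0.094
finger_force: 0.0
```

```bash
python3 -c "
from h import *
avg(2);print(robot.get_obs()['joint_positions'])"
```

```text
tool_pos [ 0.4269 -0.3358  0.0945]
ee_rot [ 3.1289 -0.0042  0.5162]
wrist_force [0.348  0.3278 1.2096]
width 0.09404497108695009
finger_force 0.0
[-0.7718  0.1205  1.5816  0.0005  1.424   0.2831]
```

Emit:
carry_out([
  [0, [0, 0, 40], 0],
  [0, [0, 0, 25], 0],
  [0, [0, 0, 12], 0],
  [0, [0, 0, 0], 0],
  [0, [0, 0, 0], 0],
])

```text
time: 33.25
tool_pos: [0.4278, -0.3377, 0.0186]
ee_rot: [3.128, -0.004, 0.515]
wrist_force: [-0.4, 0.4, 0.8]
width: 0.0938
finger_force: 0.0
```

Emit:
carry_out([
  [255, [0, 0, 0], 0],
  [255, [0, 0, 0], 0],
  [255, [0, 0, 0], 0],
  [255, [0, 0, 0], 0],
  [255, [0, 0, 0], 0],
  [255, [0, 0, 0], 0],
  [255, [0, 0, 0], 0],
])

```text
time: 33.95
tool_pos: [0.4261, -0.3357, 0.0163]
ee_rot: [3.134, -0.003, 0.515]
wrist_force: [-2.4, 2.8, 1.7]
width: 0.0501
finger_force: 30.0
```

Emit:
carry_out([
  [255, [0, 0, -30], 0],
  [255, [0, 0, -35], 0],
  [255, [0, 0, -30], 0],
  [255, [0, 0, 0], 0],
  [255, [0, 0, 0], 0],
  [255, [0, 0, 0], 0],
  [255, [0, 0, 0], 0],
  [255, [0, 0, 0], 0],
])

```text
time: 34.75
tool_pos: [0.4251, -0.3351, 0.1093]
ee_rot: [3.135, -0.002, 0.515]
wrist_force: [-0.5, 0.3, -3.9]
width: 0.0496
finger_force: 30.0
```

```bash
python3 -c "
from h import *
avg(4)"
```

```text
tool_pos [ 0.4254 -0.3354  0.11  ]
ee_rot [ 3.133  -0.0029  0.515 ]
wrist_force [ 0.3088 -0.1603 -3.7512]
width 0.04969279373300442
finger_force 29.978290647268295
```

Emit:
carry_out([
  [255, [0, 0, 0], -8.4],
  [255, [0, 0, 0], -8.4],
  [255, [0, 0, 0], -8.4],
  [255, [0, 0, 0], -8.4],
  [255, [0, 0, 0], -8.4],
  [255, [0, 0, 0], -8.4],
  [255, [0, 0, 0], -8.4],
  [255, [0, 0, 0], -8.4],
])

```text
time: 35.75
tool_pos: [0.4259, -0.3359, 0.1114]
ee_rot: [3.135, 0.008, 1.694]
wrist_force: [0.6, -0.2, -3.7]
width: 0.0497
finger_force: 30.0
```

Emit:
carry_out([
  [255, [0, 0, 0], -8.4],
  [255, [0, 0, 0], -8.4],
  [255, [0, 0, 0], -8.4],
  [255, [0, 0, 0], -8.4],
  [255, [0, 0, 0], -8.4],
  [255, [0, 0, 0], -8.4],
  [255, [0, 0, 0], -8.4],
  [255, [0, 0, 0], -8.4],
])

```text
time: 36.55
tool_pos: [0.4259, -0.3359, 0.1114]
ee_rot: [-3.137, 0.009, 2.867]
wrist_force: [-0.5, 0.8, -3.9]
width: 0.0497
finger_force: 30.0
```

Emit:
carry_out([
  [255, [0, 0, 0], -8.0],
  [255, [0, 0, 0], 0],
  [255, [-7.2, 43.7, 0], 0],
  [255, [-7.2, 43.7, 0], 0],
  [255, [-7.2, 43.7, 0], 0],
  [255, [-7.2, 43.7, 0], 0],
  [255, [-7.2, 43.7, 0], 0],
  [255, [0, 0, 0], 0],
])

```text
time: 37.35
tool_pos: [0.4934, -0.1194, 0.1106]
ee_rot: [-3.139, 0.009, 3.004]
wrist_force: [-1.0, -1.6, -3.7]
width: 0.0498
finger_force: 30.0
```

```bash
python3 -c "
from h import *
avg(2);carriers(save='pics/w10.png')"
```

```text
tool_pos [ 0.4931 -0.1208  0.1106]
ee_rot [-3.136   0.0089  3.0025]
wrist_force [-0.6071 -1.0477 -3.8076]
width 0.049778915670189564
finger_force 29.978473037481308
```

Emit:
carry_out([
  [255, [-6.9, 42.9, 0], 0],
  [255, [-6.9, 42.9, 0], 0],
  [255, [-6.9, 42.9, 0], 0],
  [255, [-6.9, 42.9, 0], 0],
  [255, [-6.9, 42.9, 0], 0],
  [255, [0, 0, 0], 0],
  [255, [0, 0, 15], 0],
  [255, [0, 0, 0], 0],
])

```text
time: 38.3
tool_pos: [0.5548, 0.0808, 0.0913]
ee_rot: [-3.134, 0.003, 2.998]
wrist_force: [-1.4, -0.3, -4.5]
width: 0.05
finger_force: 30.0
```

Run:
```python
from h import *
import pickle
avg(4)
c=robot.get_calibration("wrist");im=robot.snapshot("wrist");cv2.imwrite("pics/w11.png",im);pickle.dump(c,open("w11.pkl","wb"))
cv2.imwrite("pics/w11c.png",cv2.resize(im[40:340,130:480],None,fx=2,fy=2,interpolation=cv2.INTER_CUBIC))
```

```text
tool_pos [0.5555 0.0809 0.0925]
ee_rot [-3.1353  0.0072  2.9976]
wrist_force [-0.1822 -0.2012 -4.0125]
width 0.049932277971375096
finger_force 29.97812882065773
```

View pics/w11c.png

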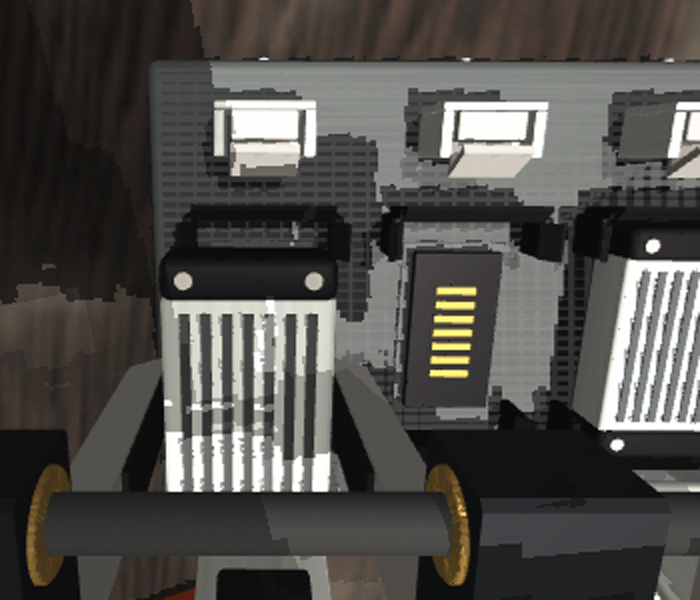

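Emit:
carry_out([
  [255, [-1.4, 6.1, 0], 0],
  [255, [0, 0, 0], 0],
  [255, [0, 0, 15], 0],
  [255, [0, 0, 12], 0],
  [255, [0, 0, 0], 0],
  [255, [0, 0, 6], 0],
  [255, [0, 0, 6], 0],
  [255, [0, 0, 0], 0],
])

```text
time: 39.35
tool_pos: [0.5586, 0.0883, 0.0543]
ee_rot: [-3.135, 0.007, 3.0]
wrist_force: [-0.8, 0.1, -3.5]
width: 0.0495
finger_force: 30.0
```

```bash
python3 -c "
from h import *
avg(3)"
```

```text
tool_pos [0.5589 0.0883 0.0549]
ee_rot [-3.1358  0.0085  3.0003]
wrist_force [-0.6628  0.3211 -3.2426]
width 0.04963348501098119
finger_force 29.9782657623291
```

Emit:
carry_out([
  [255, [1, -1.5, 0], 0],
  [255, [0, 0, 5], 0],
  [255, [0, 0, 5], 0],
  [255, [0, 0, 2], 0],
  [255, [0, 0, 0], 0],
  [255, [0, 0, 0], 0],
])

```text
time: 40.1
tool_pos: [0.5581, 0.0869, 0.0455]
ee_rot: [-3.136, 0.009, 3.0]
wrist_force: [-5.4, -0.5, 8.6]
width: 0.0498
finger_force: 30.0
```

Emit:
carry_out([
  [255, [0, 0, -5], 0],
  [255, [2, 0, 0], 0],
  [255, [0, 0, 0], 0],
  [255, [0, 0, 4], 0],
  [255, [0, 0, 2], 0],
  [255, [0, 0, 0], 0],
  [255, [0, 0, 0], 0],
])

```text
time: 40.8
tool_pos: [0.5565, 0.0873, 0.0438]
ee_rot: [-3.136, 0.009, 3.0]
wrist_force: [-1.8, -0.3, 5.1]
width: 0.0498
finger_force: 30.0
```

```bash
python3 -c "
from h import *
avg(3)"
```

```text
tool_pos [0.5565 0.0873 0.0438]
ee_rot [-3.1361  0.0091  3.0004]
wrist_force [-2.0642 -0.3974  5.3475]
width 0.04968835626267774
finger_force 30.000511705875397
```

Emit:
carry_out([
  [255, [1, 0, -1], 0],
  [255, [0, 0, 0], 0],
  [255, [0, 0, 2], 0],
  [255, [0, 0, 0], 0],
  [255, [0, 0, 0], 0],
])

```text
time: 41.45
tool_pos: [0.5563, 0.0873, 0.0431]
ee_rot: [-3.136, 0.011, 3.0]
wrist_force: [-0.9, -1.2, 8.1]
width: 0.0497
finger_force: 30.0
```

Emit:
carry_out([
  [85, [0, 0, 0], 0],
  [85, [0, 0, 0], 0],
  [85, [0, 0, 0], 0],
  [85, [0, 0, 0], 0],
  [85, [0, 0, -30], 0],
  [85, [0, 0, -40], 0],
  [85, [50, 0, 0], 0],
  [85, [0, 0, 0], 0],
])

```text
time: 42.25
tool_pos: [0.4995, 0.0954, 0.1095]
ee_rot: [-3.135, 0.002, 3.002]
wrist_force: [-1.1, -0.1, 0.1]
width: 0.0627
finger_force: 0.0
```

Run:
```python
from h import *
import pickle
avg(2)
c=robot.get_calibration("wrist");im=robot.snapshot("wrist");cv2.imwrite("pics/w12.png",im);pickle.dump(c,open("w12.pkl","wb"))
cv2.imwrite("pics/w12c.png",cv2.resize(im[40:340,130:480],None,fx=2,fy=2,interpolation=cv2.INTER_CUBIC))
```

```text
tool_pos [0.5009 0.0953 0.1097]
ee_rot [-3.1353  0.0057  3.0013]
wrist_force [-0.5634  0.0013  0.1374]
width 0.06267147067909196
finger_force 0.0
```

View pics/w12c.png

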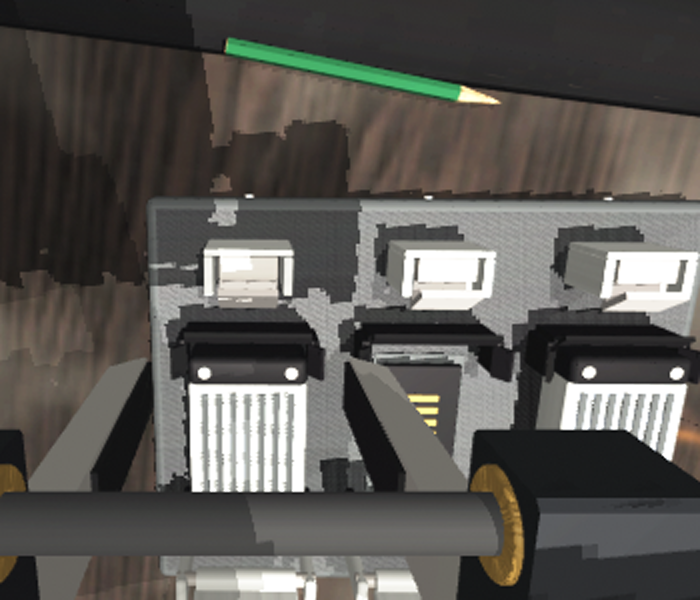

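Both carriers sit flat between their lips (front ends level at row ~370, screws aligned). Now carrier C.

Emit:
carry_out([
  [0, [0, 0, -30], -6.2],
  [0, [0, 0, -30], -6.1],
  [0, [25, -37.3, -12], 0],
  [0, [25, -37.3, -12], 0],
  [0, [25, -37.3, -12], 0],
  [0, [25, -37.3, -12], 0],
  [0, [25, -37.3, -12], 0],
  [0, [0, 0, 0], 0],
])

```text
time: 43.2
tool_pos: [0.3932, -0.1043, 0.234]
ee_rot: [-3.13, 0.011, -3.077]
wrist_force: [0.7, 1.2, 0.3]
width: 0.0936
finger_force: 0.0
```

```bash
python3 -c "
from h import *
carriers(save='pics/w13.png');avg(2)"
```

```text
[158. 329.] [ 0.6417 -0.2359] sz 0.098 0.039 yaw 94.3
[260. 208.] [ 0.4404 -0.096 ] sz 0.083 0.049 yaw 3.1
tool_pos [ 0.394  -0.1014  0.2325]
ee_rot [-3.134   0.0088 -3.0713]
wrist_force [ 0.2791 -0.2983 -0.2457]
width 0.0940792137033129
finger_force 0.0
```

Emit:
carry_out([
  [0, [-23.4, 1, 30], 0],
  [0, [-23.4, 0.8, 30], 0],
  [0, [0, 0, 45], 0],
  [0, [0, 0, 45], 0],
  [0, [0, 0, 35], 0],
  [0, [0, 0, 20], 0],
  [0, [0, 0, 11], 0],
  [0, [0, 0, 0], 0],
])

```text
time: 44.15
tool_pos: [0.4418, -0.0941, 0.0153]
ee_rot: [-3.135, 0.005, -3.065]
wrist_force: [0.6, 0.1, -0.7]
width: 0.0941
finger_force: 0.0
```

Emit:
carry_out([
  [255, [0, 0, 0], 0],
  [255, [0, 0, 0], 0],
  [255, [0, 0, 0], 0],
  [255, [0, 0, 0], 0],
  [255, [0, 0, 0], 0],
  [255, [0, 0, 0], 0],
  [255, [0, 0, 0], 0],
])

```text
time: 44.85
tool_pos: [0.4416, -0.096, 0.0159]
ee_rot: [-3.134, 0.007, -3.068]
wrist_force: [-0.2, -0.1, -0.3]
width: 0.0499
finger_force: 29.9
```

Emit:
carry_out([
  [255, [0, 0, -30], 0],
  [255, [0, 0, -35], 0],
  [255, [0, 0, -30], 0],
  [255, [0, 0, 0], 0],
  [255, [0, 0, 0], 0],
  [255, [0, 0, 0], 0],
  [255, [0, 0, 0], 0],
  [255, [0, 0, 0], 0],
])

```text
time: 45.65
tool_pos: [0.4397, -0.0947, 0.109]
ee_rot: [-3.136, 0.004, -3.068]
wrist_force: [-0.8, 0.3, -4.6]
width: 0.0502
finger_force: 29.9
```

```bash
python3 -c "
from h import *
avg(4)"
```

```text
tool_pos [ 0.4401 -0.0949  0.1096]
ee_rot [-3.1346  0.006  -3.0682]
wrist_force [ 0.0715  0.1598 -4.5686]
width 0.049925069604149656
finger_force 29.926575645804405
```

Emit:
carry_out([
  [255, [0, 0, 0], 6.2],
  [255, [0, 0, 0], 6.1],
  [255, [0, 0, 0], 0],
  [255, [-15.2, 46, 0], 0],
  [255, [-15.2, 46, 0], 0],
  [255, [-15.2, 46, 0], 0],
  [255, [-15.2, 46, 0], 0],
  [255, [-15.2, 46, 0], 0],
])

```text
time: 46.65
tool_pos: [0.5491, 0.1238, 0.1101]
ee_rot: [-3.136, 0.009, 3.003]
wrist_force: [0.7, -1.4, -4.2]
width: 0.05
finger_force: 29.9
```

Emit:
carry_out([
  [255, [-15.3, 46.5, 0], 0],
  [255, [0, 0, 0], 0],
  [255, [0, 0, 15], 0],
  [255, [0, 0, 10], 0],
  [255, [0, 0, 0], 0],
  [255, [0, 0, 0], 0],
  [255, [0, 0, 0], 0],
])

```text
time: 47.35
tool_pos: [0.5704, 0.1648, 0.0855]
ee_rot: [-3.136, 0.009, 2.999]
wrist_force: [-0.3, 0.4, -4.1]
width: 0.0497
finger_force: 29.9
```

```bash
python3 -c "
from h import *
avg(4)"
```

```text
tool_pos [0.5706 0.165  0.0858]
ee_rot [-3.1363  0.0101  2.9998]
wrist_force [ 0.246   0.0148 -4.1247]
width 0.049654146390115166
finger_force 29.926588609814644
```

Emit:
carry_out([
  [255, [1.9, 1, 0], 0],
  [255, [0, 0, 15], 0],
  [255, [0, 0, 10], 0],
  [255, [0, 0, 6], 0],
  [255, [0, 0, 6], 0],
  [255, [0, 0, 5], 0],
  [255, [0, 0, 0], 0],
  [255, [0, 0, 0], 0],
])

```text
time: 48.35
tool_pos: [0.5688, 0.1666, 0.0428]
ee_rot: [-3.136, 0.008, 3.0]
wrist_force: [1.0, -0.4, -3.7]
width: 0.0497
finger_force: 29.9
```

```bash
python3 -c "
from h import *
avg(3)"
```

```text
tool_pos [0.5688 0.1666 0.043 ]
ee_rot [-3.1358  0.0084  3.0003]
wrist_force [ 0.4727 -0.2583 -3.8579]
width 0.049694547946684854
finger_force 29.929073750972748
```

Emit:
carry_out([
  [255, [0, 0, 2], 0],
  [85, [0, 0, 0], 0],
  [85, [0, 0, 0], 0],
  [85, [0, 0, 0], 0],
  [85, [0, 0, 0], 0],
  [85, [0, 0, -30], 0],
  [85, [0, 0, -40], 0],
  [85, [50, 0, 0], 0],
])

```text
time: 49.3
tool_pos: [0.527, 0.1745, 0.1183]
ee_rot: [-3.141, 0.025, 2.997]
wrist_force: [-0.1, -0.1, 1.1]
width: 0.0629
finger_force: 0.0
```

Run:
```python
from h import *
import pickle
avg(3)
c=robot.get_calibration("wrist");im=robot.snapshot("wrist");cv2.imwrite("pics/w14.png",im);pickle.dump(c,open("w14.pkl","wb"))
cv2.imwrite("pics/w14c.png",cv2.resize(im[100:384,80:440],None,fx=2,fy=2,interpolation=cv2.INTER_CUBIC))
```

```text
tool_pos [0.5175 0.1747 0.1133]
ee_rot [-3.1351  0.0036  3.0021]
wrist_force [-2.5286  0.197  -0.8271]
width 0.06269272947193193
finger_force 0.0
```

View pics/w14c.png

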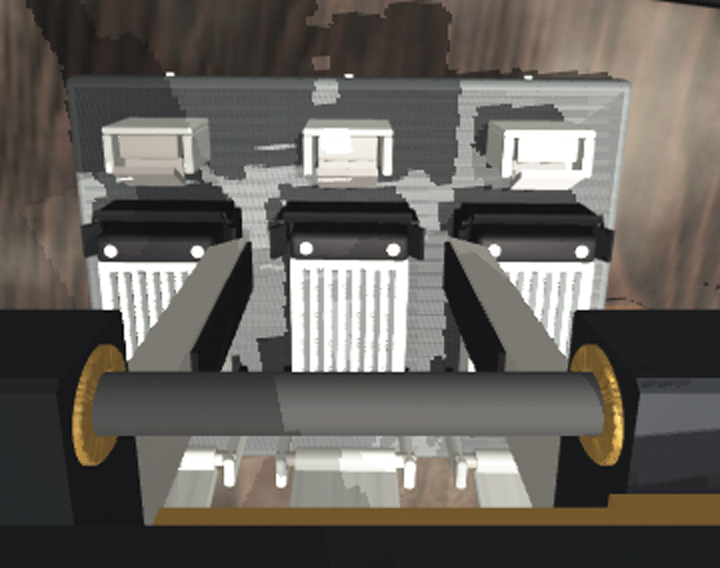

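All three carriers sit level in their bays (screws at row ~249, fins framed by the lips). Now the middle lid: closed fingers over it and behind.

Emit:
carry_out([
  [255, [0, 0, -45], 0],
  [255, [0, 0, -45], 0],
  [255, [0, 0, -45], 0],
  [255, [0, -1, 0], 0],
  [255, [-40, 0, 0], 0],
  [255, [-40, 0, 0], 0],
  [255, [-40, 0, 0], 0],
  [255, [-40, 0, 0], 0],
])

```text
time: 50.3
tool_pos: [0.6783, 0.1509, 0.2458]
ee_rot: [-3.136, 0.008, 3.0]
wrist_force: [0.0, 0.0, 0.8]
width: 0.0022
finger_force: 0.0
```

Emit:
carry_out([
  [255, [-40, 0, 0], 0],
  [255, [0, 0, 0], 0],
  [255, [0, 0, 0], 0],
  [255, [0, 0, 0], 0],
])

```text
time: 50.7
tool_pos: [0.7153, 0.1461, 0.2475]
ee_rot: [-3.136, 0.009, 3.001]
wrist_force: [-0.1, -0.0, 0.1]
width: 0.0003
finger_force: 0.0
```

```bash
cat >> h.py <<'E'
def dock(k):
    o=robot.get_obs(); a=np.radians(-8.1);R=np.array([[np.cos(a),-np.sin(a)],[np.sin(a),np.cos(a)]])
    d=R.T@(o['tool_pos'][:2]-[.569,.166])*1e3; d[1]-={1:80,2:0,3:-80}[k]
    print("dock mm",d,"tcp z",o['tool_pos'][2]*1e3,"F dock",R.T@o['wrist_force'][:2],o['wrist_force'][2],o['ee_rot'])
E
python3 -c "
from h import *
dock(2);print(robot.get_obs()['joint_positions'])"
```

```text
dock mm [147.6687   0.8862] tcp z 247.4881334593905 F dock [-0.1373 -0.056 ] 0.12085157927661677 [-3.136   0.0086  3.0005]
[ 0.1274  0.5055  0.7906 -0.008   1.8387 -1.3045]
```

Emit:
carry_out([
  [255, [0, 0, 34], 0],
  [255, [0, 0, 33], 0],
  [255, [0, 0, 33], 0],
  [255, [0, 0, 0], 0],
  [255, [0, 0, 0], 0],
])

```text
time: 51.2
tool_pos: [0.7156, 0.1456, 0.1489]
ee_rot: [-3.136, 0.009, 3.001]
wrist_force: [0.3, 0.5, 0.1]
width: 0.0007
finger_force: 0.0
```

Emit:
carry_out([
  [255, [15, 0, 0], 0],
  [255, [15, 0, 0], 0],
  [255, [15, 0, 0], 0],
  [255, [15, 0, 0], 0],
])

```text
time: 51.6
tool_pos: [0.6581, 0.1542, 0.1519]
ee_rot: [-3.138, 0.016, 3.001]
wrist_force: [0.9, -0.0, -0.5]
width: 0.0005
finger_force: 0.3
```

```bash
python3 -c "
from h import *
dock(2)"
```

```text
dock mm [89.8516  0.8731] tcp z 151.9202439065332 F dock [0.9357 0.1292] -0.5072897853195633 [-3.1381  0.0163  3.0006]
```

Emit:
carry_out([
  [255, [21, 0, 0], 0],
  [255, [21, 0, 0], 0],
  [255, [25, 0, 7], 0],
  [255, [20, 0, 15], 0],
  [255, [25, 0, 15], 0],
  [255, [25, 0, 15], 0],
  [255, [0, 0, 0], 0],
])

```text
time: 52.3
tool_pos: [0.5192, 0.1732, 0.0947]
ee_rot: [-3.136, 0.008, 3.002]
wrist_force: [0.1, -0.3, -0.4]
width: 0.0005
finger_force: 0.0
```

Emit:
carry_out([
  [255, [25, 0, 5], 0],
  [255, [0, 0, 0], 0],
  [255, [0, 0, 0], 0],
])

```text
time: 52.6
tool_pos: [0.4993, 0.1766, 0.0916]
ee_rot: [-3.138, 0.014, 3.001]
wrist_force: [-2.3, 1.6, 4.2]
width: 0.0006
finger_force: 2.0
```

```bash
python3 -c "
from h import *
dock(2)"
```

```text
dock mm [-70.5115   0.6589] tcp z 91.59121052982988 F dock [-2.4957  1.2162] 4.185986248155133 [-3.138   0.0137  3.0006]
```

Emit:
carry_out([
  [255, [4, 0, -4], 0],
  [255, [5, 0, 0], 0],
  [255, [0, 0, 6], 0],
  [255, [0, 0, 6], 0],
  [255, [0, 0, 5], 0],
  [255, [0, 0, 4], 0],
  [255, [0, 0, 0], 0],
])

```text
time: 53.3
tool_pos: [0.4882, 0.1774, 0.0719]
ee_rot: [-3.136, 0.008, 3.0]
wrist_force: [-3.0, 0.7, 6.1]
width: 0.0003
finger_force: 2.9
```

```bash
python3 -c "
from h import *
dock(2)"
```

```text
dock mm [-81.6117  -0.1192] tcp z 71.8700725539961 F dock [-3.0262  0.233 ] 6.106929442650347 [-3.136   0.0079  3.0003]
```

Emit:
carry_out([
  [255, [0, 0, 4], 0],
  [255, [0, 0, 3], 0],
  [255, [0, 0, 0], 0],
  [255, [0, 0, 0], 0],
])

```text
time: 53.7
tool_pos: [0.4884, 0.1775, 0.0706]
ee_rot: [-3.137, 0.01, 3.001]
wrist_force: [-14.3, -2.6, 31.4]
width: 0.0004
finger_force: 15.2
```

```bash
python3 -c "
from h import *
dock(2)"
```

```text
dock mm [-81.4289   0.0166] tcp z 70.61202982821075 F dock [-13.8132  -4.5498] 31.418601174234492 [-3.1365  0.0095  3.0006]
```

Emit:
carry_out([
  [255, [0, 0, -8], 0],
  [255, [0, 0, 0], 0],
  [255, [0, 0, 0], 0],
])

```text
time: 54.0
tool_pos: [0.4892, 0.1773, 0.0721]
ee_rot: [-3.136, 0.011, 3.0]
wrist_force: [1.8, 0.2, 1.9]
width: 0.0006
finger_force: 1.4
```

```bash
python3 -c "
from h import *
dock(2)"
```

```text
dock mm [-80.5948  -0.0753] tcp z 72.09721461708463 F dock [1.7134 0.4371] 1.9153701068892746 [-3.1364  0.0105  3.0002]
```

Emit:
carry_out([
  [255, [0, 0, -40], 0],
  [255, [0, 0, -45], 0],
  [255, [0, 0, -45], 0],
  [255, [0, 0, -45], 0],
  [255, [0, 0, 0], 0],
  [255, [-40, -16, 0], 0],
  [255, [-40, -16, 0], 0],
  [255, [-40, -16, 0], 0],
])

```text
time: 54.8
tool_pos: [0.5997, 0.1133, 0.2461]
ee_rot: [-3.135, 0.005, 3.001]
wrist_force: [-0.2, 1.1, 1.3]
width: 0.0005
finger_force: 0.0
```

Emit:
carry_out([
  [255, [-40, -16, 0], 0],
  [255, [-40, -16, 0], 0],
  [255, [-29, 0, 0], 0],
  [255, [0, 0, 0], 0],
  [255, [0, 0, 0], 0],
  [255, [0, 0, 0], 0],
])

```text
time: 55.4
tool_pos: [0.7015, 0.0675, 0.2489]
ee_rot: [-3.136, 0.007, 3.001]
wrist_force: [0.2, -0.1, 1.0]
width: 0.0007
finger_force: 0.0
```

```bash
python3 -c "
from h import *
dock(3)"
```

```text
dock mm [145.0383   1.1914] tcp z 248.87745815453263 F dock [ 0.2296 -0.1096] 0.9724709079804565 [-3.1357  0.0067  3.001 ]
```

Emit:
carry_out([
  [255, [0, 0, 34], 0],
  [255, [0, 0, 34], 0],
  [255, [0, 0, 33], 0],
  [255, [0, 0, 0], 0],
  [255, [14, -1, 0], 0],
  [255, [14, 0, 0], 0],
  [255, [14, 0, 0], 0],
  [255, [15, 0, 0], 0],
])

```text
time: 56.2
tool_pos: [0.6469, 0.0739, 0.1521]
ee_rot: [-3.137, 0.014, 3.001]
wrist_force: [1.1, 0.0, 1.2]
width: 0.0006
finger_force: 0.3
```

Emit:
carry_out([
  [255, [21, 0, 0], 0],
  [255, [21, 0, 0], 0],
  [255, [25, 0, 7], 0],
  [255, [20, 0, 15], 0],
  [255, [25, 0, 15], 0],
  [255, [25, 0, 15], 0],
  [255, [0, 0, 0], 0],
])

```text
time: 56.9
tool_pos: [0.5075, 0.093, 0.0948]
ee_rot: [-3.135, 0.005, 3.002]
wrist_force: [0.1, -0.3, -0.7]
width: 0.0002
finger_force: 0.0
```

```bash
python3 -c "
from h import *
dock(3)"
```

```text
dock mm [-50.648   -0.9392] tcp z 94.81705820028705 F dock [ 0.1008 -0.3117] -0.6975507030330383 [-3.1354  0.0055  3.0021]
```

Emit:
carry_out([
  [255, [24, 1, 0], 0],
  [255, [6, 0, 0], 0],
  [255, [0, 0, 7], 0],
  [255, [0, 0, 6], 0],
  [255, [0, 0, 6], 0],
  [255, [0, 0, 5], 0],
  [255, [0, 0, 3], 0],
  [255, [0, 0, 0], 0],
])

```text
time: 57.7
tool_pos: [0.4836, 0.0975, 0.0714]
ee_rot: [-3.137, 0.011, 3.0]
wrist_force: [-6.9, 0.1, 15.9]
width: 0.0004
finger_force: 8.1
```

```bash
python3 -c "
from h import *
dock(3)"
```

```text
dock mm [-74.8833   0.186 ] tcp z 71.44010542043708 F dock [-6.8679 -0.8801] 15.885430550608637 [-3.1368  0.0111  3.0003]
```

Emit:
carry_out([
  [255, [0, 0, 4], 0],
  [255, [0, 0, 0], 0],
  [255, [0, 0, 0], 0],
])

```text
time: 58.0
tool_pos: [0.4837, 0.0976, 0.0708]
ee_rot: [-3.137, 0.012, 3.0]
wrist_force: [-13.4, -1.0, 31.0]
width: 0.0007
finger_force: 15.5
```

Emit:
carry_out([
  [255, [0, 0, -6], 0],
  [255, [0, 0, 0], 0],
  [255, [0, 0, 0], 0],
])

```text
time: 58.3
tool_pos: [0.4844, 0.0974, 0.0717]
ee_rot: [-3.137, 0.014, 3.0]
wrist_force: [-1.6, 0.3, 10.2]
width: 0.0007
finger_force: 4.7
```

Emit:
carry_out([
  [255, [0, 0, -3], 0],
  [255, [0, 0, 0], 0],
  [255, [0, 0, 0], 0],
])

```text
time: 58.6
tool_pos: [0.483, 0.0972, 0.0727]
ee_rot: [-3.136, 0.01, 3.0]
wrist_force: [1.3, 0.1, 2.7]
width: 0.0003
finger_force: 1.2
```

```bash
python3 -c "
from h import *
dock(3)"
```

```text
dock mm [-75.4622  -0.2482] tcp z 72.73380730478193 F dock [1.2417 0.2669] 2.748992863308506 [-3.1359  0.0103  3.0002]
```

Emit:
carry_out([
  [255, [0, 0, -40], 0],
  [255, [0, 0, -45], 0],
  [255, [0, 0, -45], 0],
  [255, [0, 0, -45], 0],
  [255, [0, 0, 0], 0],
  [255, [-20, 40, 0], 0],
  [255, [-20, 40, 0], 0],
  [255, [-20, 40, 0], 0],
])

```text
time: 59.4
tool_pos: [0.557, 0.2096, 0.2455]
ee_rot: [-3.134, 0.006, 2.999]
wrist_force: [0.0, -0.9, 0.4]
width: 0.0
finger_force: 0.0
```

Emit:
carry_out([
  [255, [-20, 40, 0], 0],
  [255, [-45, 0, 0], 0],
  [255, [-45, 0, 0], 0],
  [255, [-40, 0, 0], 0],
  [255, [-8, 0, 0], 0],
  [255, [0, 0, 0], 0],
  [255, [0, 0, 0], 0],
])

```text
time: 60.1
tool_pos: [0.7184, 0.2262, 0.2466]
ee_rot: [-3.135, 0.005, 3.0]
wrist_force: [-0.5, -0.3, 0.6]
width: 0.0003
finger_force: 0.0
```

```bash
python3 -c "
from h import *
dock(1);print(robot.get_obs()['joint_positions'])"
```

```text
dock mm [139.412   0.634] tcp z 246.57755569353384 F dock [-0.404  -0.4092] 0.5604052122439536 [-3.1346  0.005   3.0003]
[ 0.2335  0.5731  0.694  -0.0087  1.8723 -1.1986]
```

Emit:
carry_out([
  [255, [-3, 0, 0], 0],
  [255, [0, 0, 20], 0],
  [255, [0, 0, 20], 0],
  [255, [0, 0, 20], 0],
  [255, [0, 0, 20], 0],
  [255, [0, 0, 18], 0],
  [255, [0, 0, 0], 0],
])

```text
time: 60.8
tool_pos: [0.7204, 0.2252, 0.1479]
ee_rot: [-3.134, 0.003, 3.001]
wrist_force: [-0.4, -1.0, -1.4]
width: 0.0003
finger_force: 0.0
```

Emit:
carry_out([
  [255, [14, 0, 0], 0],
  [255, [14, 0, 0], 0],
  [255, [14, 0, 0], 0],
  [255, [12, 0, 0], 0],
])

```text
time: 61.2
tool_pos: [0.6691, 0.2333, 0.1534]
ee_rot: [-3.137, 0.013, 3.001]
wrist_force: [1.0, 0.2, 0.9]
width: 0.0001
finger_force: 0.3
```

Emit:
carry_out([
  [255, [21, 0, 0], 0],
  [255, [21, 0, 0], 0],
  [255, [25, 0, 7], 0],
  [255, [20, 0, 15], 0],
  [255, [25, 0, 15], 0],
  [255, [25, 0, 15], 0],
  [255, [0, 0, 0], 0],
])

```text
time: 61.9
tool_pos: [0.5298, 0.2519, 0.0962]
ee_rot: [-3.134, 0.004, 3.003]
wrist_force: [0.4, -1.0, -0.1]
width: 0.0007
finger_force: 0.0
```

```bash
python3 -c "
from h import *
dock(1)"
```

```text
dock mm [-50.9192  -0.4817] tcp z 96.16461830925763 F dock [ 0.536  -0.9161] -0.13082776149946157 [-3.1342  0.0044  3.0027]
```

Emit:
carry_out([
  [255, [26, 0.5, 0], 0],
  [255, [6, 0, 0], 0],
  [255, [0, 0, 7], 0],
  [255, [0, 0, 6], 0],
  [255, [0, 0, 6], 0],
  [255, [0, 0, 5], 0],
  [255, [0, 0, 3], 0],
  [255, [0, 0, 0], 0],
])

```text
time: 62.7
tool_pos: [0.5041, 0.257, 0.0718]
ee_rot: [-3.138, 0.011, 3.0]
wrist_force: [-2.6, 1.2, 7.6]
width: 0.0006
finger_force: 4.1
```

Emit:
carry_out([
  [255, [0, 0, 3], 0],
  [255, [0, 0, 0], 0],
  [255, [0, 0, 0], 0],
])

```text
time: 63.0
tool_pos: [0.5042, 0.257, 0.0713]
ee_rot: [-3.138, 0.012, 3.0]
wrist_force: [-7.3, -0.3, 18.8]
width: 0.0004
finger_force: 8.9
```

```bash
python3 -c "
from h import *
dock(1)"
```

```text
dock mm [-77.0293   0.9884] tcp z 71.32431967113477 F dock [-7.1933 -1.315 ] 18.825595554599502 [-3.138   0.0115  3.0002]
```

Emit:
carry_out([
  [255, [0, 0, 3], 0],
  [255, [0, 0, 0], 0],
  [255, [0, 0, -5], 0],
  [255, [0, 0, -3], 0],
  [255, [0, 0, 0], 0],
  [255, [0, 0, 0], 0],
])

```text
time: 63.6
tool_pos: [0.5042, 0.2565, 0.0721]
ee_rot: [-3.137, 0.011, 3.0]
wrist_force: [2.4, 0.7, 3.4]
width: 0.0008
finger_force: 1.8
```

```bash
python3 -c "
from h import *
dock(1)"
```

```text
dock mm [-76.9012   0.4482] tcp z 72.11841083613578 F dock [2.2937 1.0827] 3.414965048259 [-3.1366  0.0115  2.9999]
```

Emit:
carry_out([
  [255, [0, 0, -40], 0],
  [255, [0, 0, -45], 0],
  [255, [0, 0, -45], 0],
  [255, [0, 0, -45], 0],
  [255, [0, -30, 0], 0],
  [255, [0, -40, 0], 0],
  [255, [0, -10, 0], 0],
  [255, [0, 0, 0], 0],
])

```text
time: 64.4
tool_pos: [0.4897, 0.1773, 0.2462]
ee_rot: [-3.135, 0.007, 2.998]
wrist_force: [0.5, 0.1, -0.4]
width: 0.0001
finger_force: 0.0
```

```bash
python3 -c "
from h import *
dock(2);cv2.imwrite('pics/w15.png',robot.snapshot('wrist'))"
```

```text
dock mm [-80.1327   0.0492] tcp z 246.1511371135995 F dock [0.5133 0.2232] -0.43259511213297563 [-3.1352  0.0065  2.9978]
```

Emit:
carry_out([
  [0, [-6, -48, 0], -1],
  [0, [-6, -48, 0], -1],
  [0, [-6, -48, 0], -1],
  [0, [-6, -48, 0], -1],
  [0, [-6, -48, 0], -1],
  [0, [-6, -48, 0], -1],
  [0, [-6, -48, 0], 0],
  [0, [0, -48, 0], 0],
])

```text
time: 65.25
tool_pos: [0.5012, -0.2085, 0.2489]
ee_rot: [-3.136, 0.007, 3.107]
wrist_force: [-0.0, -0.1, 0.3]
width: 0.0608
finger_force: 0.0
```

Emit:
carry_out([
  [0, [-6, -20, -20], 0],
  [0, [0, 0, 0], 0],
  [0, [0, 0, 0], 0],
])

```text
time: 65.55
tool_pos: [0.5061, -0.2269, 0.2695]
ee_rot: [-3.136, 0.007, 3.106]
wrist_force: [-0.1, -0.4, -0.7]
width: 0.0846
finger_force: 0.0
```

Run:
```python
from h import *
o=robot.get_obs();print(o['tool_pos'],o['ee_rot'])
carriers(save='pics/w16.png'); 
a=cv2.imread('pics/w15.png')[60:384,60:460];b=cv2.imread('pics/w16.png')[60:384,60:460]
cv2.imwrite('pics/fin.png',np.hstack([a,b]))
```

```text
[ 0.5061 -0.2269  0.2695] [-3.1364  0.0074  3.1057]
```

View pics/fin.png

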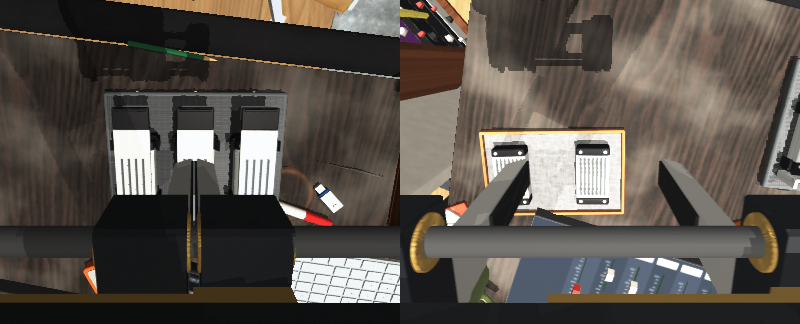

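The last picture shows all three lids down. Their tabs line up at row ~107, and the ~130 px spacing between the outer lids matches the shut height. Both shells lie flat in the tray, at (510,172) and (593,172).

```bash
python3 -c "
from bench import robot
print(robot.close_job())"
```

```text
the job is handed in; nothing more can be done
None
```

Job handed in at about 66 s of the 200 s limit: the three carriers with drives are in bays 1–3 with every lid shut and, by the push force and the last picture, caught; the two empty shells lie flat in the tray, and I never moved the mouse, tape or microphone on purpose, though I did not check them at the end.

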